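Make up two sanding kits in their foam-lined trays

TASK

Make up the two sanding kits from the stock lying between the trays, each part lying flat in the foam cut-out of its shape: the green tray gets the dark grey disc, the brass air coupler and the red rubbing block; the blue tray, which already has its wooden block, gets the red-brown disc and the silver coupler. The burr and the spanner belong to neither kit, so leave them lying where they are, and leave the wooden block in its cut-out.

Things in the scene. Friction and masses are not known exactly. Their poses are not given: they have to be found in the camera images.
- green_tray: Kit tray, green, charcoal foam on top; fixed, 240 x 136 x 19.5 mm. Origin: centre of underside; x along its length. Empty at the start. Cut-outs at y = 0, 6 mm deep, floors (green) 12 mm, foam top 18 mm above the bench: wide oblong for a block at x = -81 mm (56 in x by 106 in y), narrow oblong for a coupler at x = -12 (42 by 106), round for a disc at x = +64 (90 across). Long things lie along its y, either way round.
- blue_tray: Kit tray, blue, charcoal foam on top; fixed, 240 x 136 x 19.5 mm. Origin: centre of underside; x along its length. Its wide cut-out already holds the wooden block. Cut-outs at y = 0, 6 mm deep, floors (blue) 12 mm, foam top 18 mm above the bench: wide oblong for a block at x = -81 mm (56 in x by 106 in y), narrow oblong for a coupler at x = -12 (42 by 106), round for a disc at x = +64 (90 across). Long things lie along its y, either way round.
- grey_disc_mid (a point): Dark grey fibre sanding disc, 62 mm across, lying singly in the middle of the bench. Flat plate up to 4 mm thick, in its middle a brass hub 18 mm across, rising to 9 mm: grip across the hub, any direction, fingertips just above the plate. Point: disc centre, 4.5 mm above its underside; z up.
- red_disc_mid (a point): Red-brown fibre sanding disc, 75 mm across, lying singly in the middle of the bench. Flat plate up to 4 mm thick, in its middle a brass hub 18 mm across, rising to 9 mm: grip across the hub, any direction, fingertips just above the plate. Point: disc centre, 4.5 mm above its underside; z up.
- brass_coupler_mid (a point): Air-hose quick coupler, all brass (yellow). 88 mm long along its y, 26 mm thick, lying singly in the middle of the bench. The thick sleeve (24 mm wide, 25 high) fills y = -44 to +9 mm, the thin hose end is at +y. Grip across x on the sleeve, near y = -10 mm, fingertips 8 mm or more above its underside so that they clear the foam. Point: middle of its length, 13 mm above its underside.
- silver_coupler_mid (a point): Air-hose quick coupler, silver sleeve, brass only at the thin end. 88 mm long along its y, 26 mm thick, lying singly in the middle of the bench. The thick sleeve (24 mm wide, 25 high) fills y = -44 to +9 mm, the thin hose end is at +y. Grip across x on the sleeve, near y = -10 mm, fingertips 8 mm or more above its underside so that they clear the foam. Point: middle of its length, 13 mm above its underside.
- red_block_mid (a point): Red-brown abrasive rubbing block, 36 x 90 x 27 mm, 36 mm along its x, 90 mm along its y, lying on the bench. Grip across x, fingertips at least 8 mm above its underside. Point: its centre, 13.5 mm above its underside.
- wood_block_mid (a point): Dark wooden rubbing block, 45 x 76 x 30 mm, already lying in the wide cut-out of the blue tray, length across the tray; stays there. Point: its centre, 15 mm above its underside.
- burr_mid (a point): Steel carbide burr, 10 x 64 x 10 mm, lying along its y on the bench among the stock; in no kit. Point: its centre.
- spanner_mid (a point): Flat steel spanner, 18 x 112 x 4 mm, lying along its y on the bench behind the stock; in no kit. Point: its centre. Behind the left end of the stock an air grinder hangs on its hose, fixed, at x = 0.74, y = 0.17 m from the robot's base, from 0.18 m above the bench upward: carry nothing through it.
Things that resemble listed ones, but are neither listed nor needed, are in the scene too. Leave any purple look-alike of the part that bears grey_disc_mid alone.

How it is judged (in metres and radians):
At the end, for the whole second after the job is handed in: Green tray: grey disc, brass coupler, red block; blue tray: red disc, silver coupler, wooden block; each flat on the floor of its own cut-out (within the cut-out's free play), released and at rest. Burr and spanner within 30 mm of where they lay (x of grey_disc_mid in the frame of green_tray between 0.048 and 0.08 m and y of grey_disc_mid in the frame of green_tray between -0.016 and 0.016 m and z of grey_disc_mid in the frame of green_tray between 0.0135 and 0.019 m and angle between each of grey_disc_mid, brass_coupler_mid, red_block_mid, red_disc_mid, silver_coupler_mid, wood_block_mid's own z axis and vertical below 0.08 rad and linear speed of each of grey_disc, brass_coupler, red_block, red_disc, silver_coupler, wood_block below 0.02 m/s and x of brass_coupler_mid in the frame of green_tray between -0.025 and 0.001 m and y of brass_coupler_mid in the frame of green_tray between -0.012 and 0.012 m and z of brass_coupler_mid in the frame of green_tray between 0.022 and 0.0275 m and angle between the y axis of each of brass_coupler_mid, red_block_mid and the y axis of green_tray, either way round below 0.35 rad and x of red_block_mid in the frame of green_tray between -0.094 and -0.068 m and y of red_block_mid in the frame of green_tray between -0.011 and 0.011 m and z of red_block_mid in the frame of green_tray between 0.0225 and 0.028 m and x of red_disc_mid in the frame of blue_tray between 0.054 and 0.074 m and y of red_disc_mid in the frame of blue_tray between -0.01 and 0.01 m and z of red_disc_mid in the frame of blue_tray between 0.0135 and 0.019 m and x of silver_coupler_mid in the frame of blue_tray between -0.025 and 0.001 m and y of silver_coupler_mid in the frame of blue_tray between -0.012 and 0.012 m and z of silver_coupler_mid in the frame of blue_tray between 0.022 and 0.0275 m and angle between the y axis of each of silver_coupler_mid, wood_block_mid and the y axis of blue_tray, either way round below 0.35 rad and x of wood_block_mid in the frame of blue_tray between -0.09 and -0.072 m and y of wood_block_mid in the frame of blue_tray between -0.018 and 0.018 m and z of wood_block_mid in the frame of blue_tray between 0.024 and 0.0295 m and distance of each of burr_mid, spanner_mid from where it was at the start of the episode below 0.03 m); the robot touches nothing.
It fails at once if the burr is disturbed (moved more than 30 mm) (distance of burr_mid from where it was at the start of the episode above 0.03 m).
It fails at once if the spanner is disturbed (moved more than 30 mm) (distance of spanner_mid from where it was at the start of the episode above 0.03 m).
It fails at once if the wooden block is knocked or taken out of its cut-out (moved more than 35 mm) (distance of wood_block_mid from where it was at the start of the episode above 0.035 m).
It also fails if it takes over 112 s, if anything falls off the work surface, if the arm or the gripper's body presses on something with over 40 N, if the wrist force passes 120 N, or if a joint passes its speed limit or range.

ROBOT

A 6-joint arm with a two-finger parallel gripper is mounted at the origin on a cart in front of the work surface, level with it; the furniture and walls round the work are solid. World frame = base frame: x ahead of the robot, y to its left, z up, the work surface at z = 0. Lengths are in mm, angles in rad, forces in N, time in s.
With the tool pointing down it reaches from about 225 to 725 mm from the base axis. Payload 3.1 kg.
Tool frame: the origin (TCP) lies at the very end of the fingers, on their centre line; the grasp point (between the pads) lies 19 mm behind it; z points along the fingers, x is the direction in which the jaws open and shut, and the axes are right-handed (so a half turn about z gives the same grasp; the last joint's range is limited). The gripper opens to 85 mm and grips with 20 to 120 N. Pads are 22 mm wide; open, the fingers measure 114 mm over their backs; the gripper's body (76 mm by 85 mm) begins 54 mm behind the grasp point. The pads swing forward as they close: fully open they stand 13 mm farther back than shut.
Start: joints at [1.06, 0.048, 0.099, 1.622, 0, 1.443], TCP at [196.104, 486.991, 206.212] pointing down, gripper open.
Joint ranges: [-2.91, 2.91], [-0.99, 1.94], [-1.21, 1.42], [-2.12, 2.29], [-1.49, 1.47], [-3.14, 3.14]. Speed limits (rad/s): [2.79, 2.79, 3.14, 3.14, 3.14, 3.14].

INTERFACE

Orientations are given as a unit quaternion [x, y, z, w].
In Python, from cell import arm gives the robot as it stands.
- The arm moves only by the tool apply_moves, never from a script. Its argument "moves" is text: rows parted by semicolons, each of 4 numbers parted by spaces: the shift along the world's x, y, z as a fraction of full scale, then the turn about the world's z as a fraction of full scale. A call has 1 to 12 rows; each row shifts and turns the commanded pose from where the row before left it; what a row does not reach is not made up. Full scale, the value 1, is 20 mm for a shift and 5 degrees for a turn. A row lasts 1/12 s, in which the tool goes at most 41.7 mm and 7.16 degrees, less where a joint would pass 70% of its speed; a pose out of reach is approached as far as the arm can. A call with a number of a shift or a turn outside -1 to 1 is refused whole. A call with a gripper value outside its range is refused whole. "hand" is the gripper's target within -1 to 1 (fully open at 1, half-way at 0, shut at -1), set as the call begins (left out, the last holds). The fingers move at their own pace and stop on an object; "grip_force" is the grip in N (left out, the last holds). Time passes only in rows, so rows that do not move let the fingers close. It gives the time, the measured TCP pose, the force and the opening at its end, in the units of the state.
- arm.read_state(): the state, without advancing time (a new reading comes with each control period).
- arm.capture(name): name is "side" or "top" or "wrist"; returns a dict with "color" (384x512x3 uint8, blue, green, red), "K" (3x3 intrinsics, pixels), "D" ([k1, k2, p1, p2, k3] as OpenCV has them; the pictures are not rectified), "eye" and "attitude" of the camera in the world; the wrist camera has in their place "mount" (4x4, takes a point from camera to tool coordinates, whose origin is the TCP and whose axes are the tool frame's). Camera axes: x right, y down, z forward; pixel columns grow to the right and rows downward; lengths in mm; the calibration is good to about 2 mm. A picture is of the moment at which its call begins: read the wrist's pose just before it. There is no depth.
- arm.job_done(): hands the job in, once; it reports no verdict.
The state is a dict: "clock": time; "q": joint angles; "joint_velocities": joint speeds; "joint_torque": joint torques, N m; "tool_pos": TCP position; "orientation": TCP orientation; "contact_force": force on the tool from outside, world axes, zero at the start; "moment": the same for the moment, N m; "gripper_width": opening from 0.0 (shut) to 1.0 (fully open).
Only numpy, scipy, OpenCV 4.12 (cv2) and the standard library are available. Lean on these libraries where they do the work, as an engineer would, in place of code of your own. Each camera call takes 0.05 s, during which the arm holds its last target.

## Working session

There is one attempt and no reset: what is moved stays moved. The work goes in short steps, Python scripts to look and compute and a tool call to move; the robot and the scene stay as the last step left them, time stands still between calls to the robot, and variables do not carry over. Pictures are saved under pics/ and viewed, and the job is handed in when it is done.

Besides the shell and the picture viewer there is one more tool, called by a JSON object that holds its "name" and its "arguments". apply_moves: Moves the arm, as the interface text tells. Shift numbers are shares of 20 mm and turn numbers shares of 5 degrees, none past 1 either way. Its arguments: {"type":"object","properties":{"moves":{"type":"string"},"hand":{"type":"number"},"grip_force":{"type":"number"}},"required":["moves"]}

```bash
ls; mkdir -p pics
cat > h.py <<'E'
import cv2, numpy as np, json
from cell import arm
from scipy.spatial.transform import Rotation as R
def grab(n):
    s=arm.read_state(); c=arm.capture(n); c['s']=s; return c
E
python3 - <<'E'
from h import *
print({k:np.round(v,3).tolist() for k,v in arm.read_state().items()})
for n in ['top','side','wrist']:
    c=grab(n); cv2.imwrite(f'pics/{n}0.png',c['color'])
    print(n,{k:np.round(v,3).tolist() for k,v in c.items() if k not in('color','s')})
E
```

```text
pics
{'clock': 0.0, 'q': [1.06, 0.049, 0.098, 1.622, 0.0, 1.443], 'joint_velocities': [-0.0, -0.002, -0.0, 0.001, 0.001, -0.0], 'joint_torque': [-0.0, -33.879, 32.001, 0.02, -0.0, -0.0], 'tool_pos': [195.777, 486.409, 205.004], 'orientation': [0.829, 0.56, -0.001, 0.001], 'contact_force': [-0.399, 0.422, 1.105], 'moment': [-0.055, -0.002, 0.023], 'gripper_width': 1.001}
top {'K': [[472.852, 0.0, 256.735], [0.0, 472.852, 190.579], [0.0, 0.0, 1.0]], 'D': [-0.03, 0.0, 0.0, 0.0, 0.0], 'eye': [297.422, -3.656, 1279.206], 'attitude': [-0.694, 0.714, -0.062, 0.071]}
side {'K': [[417.079, 0.0, 257.72], [0.0, 417.079, 194.957], [0.0, 0.0, 1.0]], 'D': [-0.059, 0.0, 0.0, 0.0, 0.0], 'eye': [486.184, 1083.06, 683.379], 'attitude': [-0.02, 0.871, -0.491, 0.015]}
wrist {'K': [[343.929, 0.0, 252.928], [0.0, 343.929, 193.807], [0.0, 0.0, 1.0]], 'D': [-0.085, 0.0, 0.0, 0.0, 0.0], 'mount': [[1.0, 0.0, -0.001, -0.558], [0.0, 0.961, 0.276, -68.933], [0.001, -0.276, 0.961, -167.385], [0.0, 0.0, 0.0, 1.0]]}
```

View pics/top0.png

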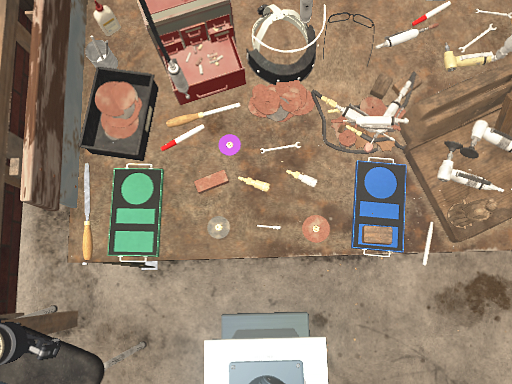

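View pics/side0.png

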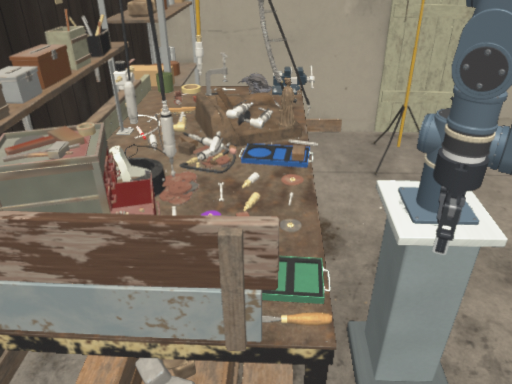

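View pics/wrist0.png

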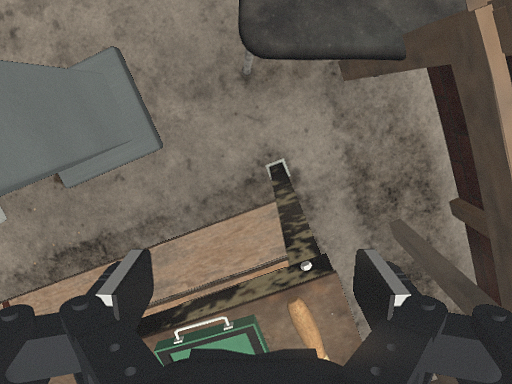

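Run:
```python
import cv2
a=cv2.imread('pics/top0.png')[130:265,95:425]
cv2.imwrite('pics/top0c.png',cv2.resize(a[:, :165],None,fx=4,fy=4,interpolation=cv2.INTER_CUBIC))
cv2.imwrite('pics/top0d.png',cv2.resize(a[:,140:],None,fx=4,fy=4,interpolation=cv2.INTER_CUBIC))
```

```text
(no output)
```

View pics/top0c.png

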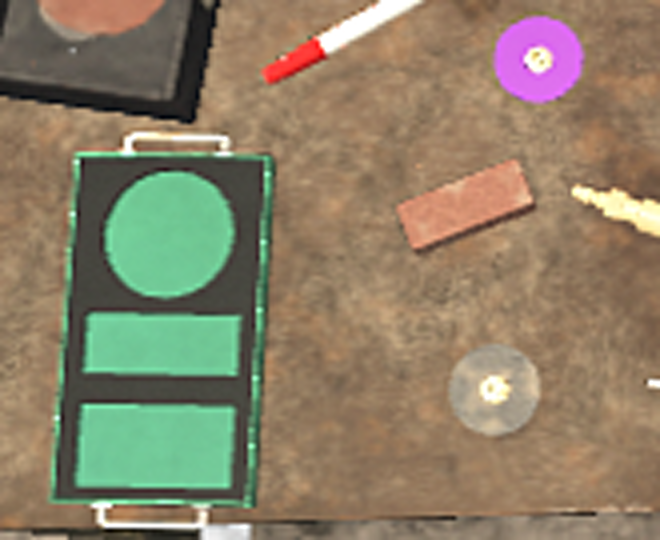

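View pics/top0d.png

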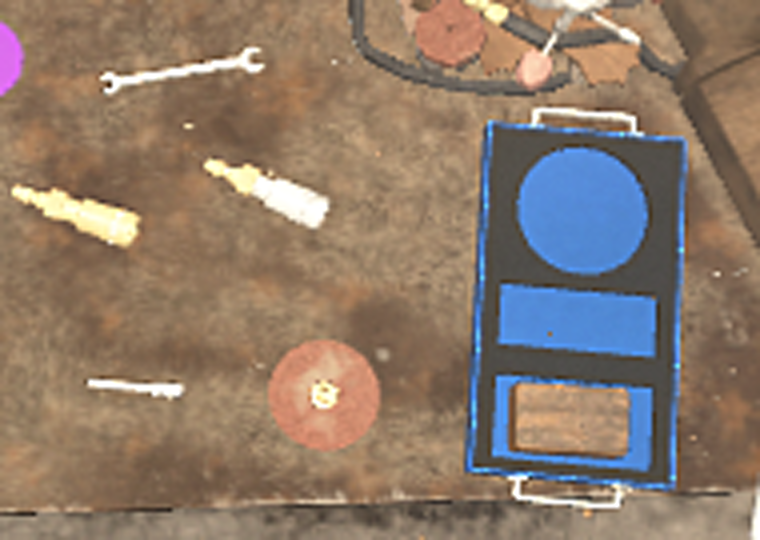

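The layout is plain in the top view. The grey disc is at px (218,227); the purple look-alike at (229,145) I leave alone. The red block is at (211,182), the brass coupler at (255,184), the silver coupler at (302,178) and the red disc at (316,229). The burr is at (268,227), the spanner at (281,147), the green tray on the left and the blue tray on the right.

```bash
cat >> h.py <<'E'
def campose(c):
    if 'mount' in c:
        T=np.eye(4); T[:3,:3]=R.from_quat(c['s']['orientation']).as_matrix(); T[:3,3]=c['s']['tool_pos']
        M=T@np.array(c['mount']); return M[:3,:3],M[:3,3]
    return R.from_quat(c['attitude']).as_matrix(),np.array(c['eye'])
def cast(c,px,z):
    px=np.atleast_2d(np.asarray(px,float)).reshape(-1,1,2)
    u=cv2.undistortPoints(px,np.array(c['K']),np.array(c['D'])).reshape(-1,2)
    Rm,e=campose(c); d=np.c_[u,np.ones(len(u))]@Rm.T
    return e+d*((z-e[2])/d[:,2])[:,None]
def proj(c,P):
    Rm,e=campose(c); rv=cv2.Rodrigues(Rm.T)[0]
    return cv2.projectPoints(np.atleast_2d(np.array(P,float)),rv,-Rm.T@e,np.array(c['K']),np.array(c['D']))[0].reshape(-1,2)
def blobs(mask,amin=20):
    cs,_=cv2.findContours(mask.astype(np.uint8),cv2.RETR_EXTERNAL,cv2.CHAIN_APPROX_NONE)
    return sorted([k for k in cs if cv2.contourArea(k)>=amin],key=lambda k:-cv2.contourArea(k))
def desc(c,k,z):
    w=cast(c,k.reshape(-1,2).astype(float),z)[:,:2].astype(np.float32)
    m=cv2.moments(w.reshape(-1,1,2)); cen=np.array([m['m10'],m['m01']])/m['m00']
    r=cv2.minAreaRect(w); b=cv2.boxPoints(r); e=[b[1]-b[0],b[2]-b[1]]; L=max(e,key=np.linalg.norm)
    return cen,np.array(r[0]),sorted(r[1]),np.degrees(np.arctan2(L[1],L[0]))%180
E
python3 - <<'E'
from h import *
c=grab('top'); im=c['color']; hsv=cv2.cvtColor(im,cv2.COLOR_BGR2HSV); H,S,V=cv2.split(hsv)
def show(n,mask,z,amin=20,roi=None):
    m=np.zeros_like(mask,np.uint8)
    if roi: x0,y0,x1,y1=roi; m[y0:y1,x0:x1]=mask[y0:y1,x0:x1]
    else: m=mask
    for k in blobs(m,amin):
        cen,rc,sz,a=desc(c,k,z); px=k.reshape(-1,2).mean(0)
        print(n,px.round(),'cen',cen.round(1),'rect',rc.round(1),np.round(sz,1),round(a,1))
show('green',(H>65)&(H<90)&(S>80)&(V>120),12,300,(100,160,170,262))
show('blue',(H>95)&(H<120)&(S>120)&(V>120),12,80,(345,155,412,258))
for n,(x,y) in dict(grey=(218,227),red=(316,229),rb=(211,182),br=(255,184),si=(302,178),burr=(268,227),sp=(281,147),wood=(378,235)).items(): print(n,hsv[y,x],hsv[y+5,x+5],hsv[y-13,x-14])
E
```

```text
green [133. 241.] cen [411.5 344.3] rect [411.5 344.2] [ 53.8 105.7] 88.4
green [137. 188.] cen [556.4 337.5] rect [556.9 337.1] [84.9 88.4] 134.8
green [135. 216.] cen [480.3 340.8] rect [480.6 340.9] [ 41.1 105.3] 88.3
blue [380. 182.] cen [ 552.6 -329.5] rect [ 552.4 -329.6] [84.  86.1] 41.5
blue [379. 210.] cen [ 476.9 -320.5] rect [ 477.  -320.3] [ 40.7 104.5] 83.0
blue [377. 235.] cen [ 403.  -322.5] rect [ 408.3 -312. ] [ 55.5 104.7] 83.0
grey [ 27  51 254] [ 20  45 166] [ 17  87 155]
red [ 30  42 255] [  9 120 209] [ 14  94 152]
rb [  9 119 210] [ 14  98 143] [ 15  94 155]
br [ 27  63 255] [ 19 108 233] [ 14  91 140]
si [ 22  19 251] [ 20  20 252] [ 14 102 127]
burr [ 16  56 218] [ 16  90 145] [ 15  94 133]
sp [  0   0 255] [ 14  99 124] [ 15  92 138]
wood [ 14  94 192] [ 13  86 186] [16 34 82]
```

```bash
cat > meas.py <<'E'
from h import *
c=grab('top'); im=c['color']; hsv=cv2.cvtColor(im,cv2.COLOR_BGR2HSV); H,S,V=[a.astype(int) for a in cv2.split(hsv)]
def show(n,mask,z,amin=20,roi=None):
    m=np.zeros(mask.shape,np.uint8)
    x0,y0,x1,y1=roi; m[y0:y1,x0:x1]=mask[y0:y1,x0:x1]
    m=cv2.morphologyEx(m,cv2.MORPH_CLOSE,np.ones((3,3),np.uint8))
    for k in blobs(m,amin)[:1]:
        cen,rc,sz,a=desc(c,k,z); px=k.reshape(-1,2).mean(0)
        print(n,px.round(),'cen',cen.round(1),'rect',rc.round(1),np.round(sz,1),round(a,1))
show('grey',(S<68),3,60,(203,212,234,243))
show('greyhub',(V>225),9,5,(208,217,228,237))
show('red',(H<12)&(S>85)&(V>180),3,60,(298,210,335,248))
show('redhub',(V>240)&(S<100),9,5,(308,220,326,238))
show('rb',(H<12)&(S>85)&(V>165),27,60,(190,165,234,198))
show('brass',(V>200),15,30,(235,172,275,196))
show('silver',(V>200),15,30,(283,165,320,192))
show('silver_sleeve',(V>200)&(S<40),18,20,(283,165,320,192))
show('burr',(V>185)&(S<70),5,10,(250,217,285,237))
show('spanner',(V>190)&(S<60),3,10,(255,138,305,158))
show('wood',(H<22)&(S>60)&(V>120),42,60,(358,222,398,248))
show('purple',(H>130)&(H<160)&(S>100),3,60,(210,130,250,160))
E
python3 meas.py
```

```text
grey [218. 227.] cen [443.7 115.9] rect [443.8 115. ] [59.2 60.1] 43.9
greyhub [218. 227.] cen [443.1 115.4] rect [443.3 115.2] [17.1 18.1] 115.1
red [316. 228.] cen [ 432.4 -147.5] rect [ 432.6 -148.1] [71.6 72. ] 42.8
redhub [316. 228.] cen [ 431.7 -146.7] rect [ 431.7 -146.4] [16.1 16.3] 158.8
rb [211. 180.] cen [567.7 133. ] rect [568.2 132.6] [33.6 88.5] 110.6
brass [254. 183.] cen [559.1  10.1] rect [560.4  18. ] [23.7 88.3] 71.5
silver [302. 177.] cen [ 570.3 -120.4] rect [ 574.4 -114.5] [23.8 87.8] 61.0
silver_sleeve [307. 179.] cen [ 564.  -130.5] rect [ 564.9 -128.8] [22.5 51. ] 61.6
burr [268. 226.] cen [440.7 -25.5] rect [440.  -20.4] [ 8.7 62.4] 84.2
spanner [281. 147.] cen [661.6 -57.7] rect [662.  -59.9] [ 15.7 111.7] 97.7
wood [376. 234.] cen [ 407.5 -302.4] rect [ 407.7 -301.4] [43.2 75.9] 85.4
purple [229. 144.] cen [675.6  82. ] rect [676.4  81.2] [58.2 59.2] 88.2
```

{"name": "apply_moves", "arguments": {"moves": "0.65 -1 -0.2 -1;0.65 -1 -0.2 -1;0.65 -1 -0.2 -1;0.65 -1 -0.2 -1;0.65 -1 -0.2 -1;0.65 -1 -0.2 -1;0.65 -1 -0.2 -1;0.65 -1 -0.2 -1;0.65 -1 -0.2 -1;0.65 -1 -0.2 -1;0.65 -1 -0.2 -1;0.65 -1 -0.2 -1", "hand": 0, "grip_force": 40}}

```text
clock: 1.25
tool_pos: [352.5, 245.9, 158.0]
orientation: [0.998, 0.068, 0.0, -0.0]
contact_force: [0.2, 0.0, 0.3]
gripper_width: 0.502
```

{"name": "apply_moves", "arguments": {"moves": "0.65 -0.93 -0.4 -0.3;0.65 -0.93 -0.4 -0.3;0.65 -0.93 -0.4 -0.3;0.65 -0.93 -0.4 -0.3;0.65 -0.93 -0.4 -0.3;0.65 -0.93 -0.4 -0.3;0.65 -0.93 -0.4 -0.2;0 0 0 0"}}

```text
clock: 1.92
tool_pos: [443.8, 113.8, 100.3]
orientation: [1.0, -0.019, -0.001, 0.001]
contact_force: [-0.3, 1.0, -0.4]
gripper_width: 0.498
```

Run:
```python
from h import *
c=grab('wrist'); im=c['color'].copy(); print(c['s']['tool_pos'],c['s']['orientation'],c['s']['gripper_width'])
for P in [(443.5,115.5,9),(567.9,133,27),(560.4,18,20),(443.5,146.5,3),(443.5,84.5,3)]:
    p=proj(c,P)[0]; print(P,p.round()); cv2.drawMarker(im,tuple(int(v) for v in p),(255,0,255),0,12,1)
cv2.imwrite('pics/w1.png',im)
```

```text
[443.83103977 113.77873937 100.25367589] [ 9.99816083e-01 -1.91302941e-02 -8.17782172e-04  1.07881687e-03] 0.49795539425724733
(443.5, 115.5, 9) [252. 185.]
(567.9, 133, 27) [422. 162.]
(560.4, 18, 20) [395. 295.]
(443.5, 146.5, 3) [250. 144.]
(443.5, 84.5, 3) [253. 220.]
```

View pics/w1.png

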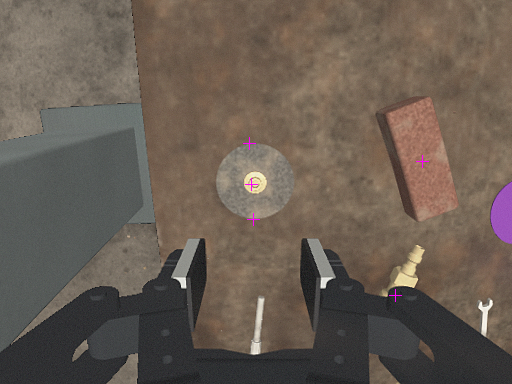

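The wrist view shows the grey disc with its hub at (255,182), and the top-view prediction is within 3 px of it. I'll measure the hub here.

```bash
cat >> h.py <<'E'
def wdisc(pred, red=False, z=9):
    c=grab('wrist'); p=proj(c,(*pred,z))[0]; hsv=cv2.cvtColor(c['color'],cv2.COLOR_BGR2HSV).astype(int)
    x,y=p.astype(int); m=np.zeros(hsv.shape[:2],np.uint8); r=24
    sub=hsv[y-r:y+r,x-r:x+r]; m[y-r:y+r,x-r:x+r]=(sub[...,2]>195)&(abs(sub[...,0]-23)<14)&(sub[...,1]>25)
    m=cv2.morphologyEx(m,cv2.MORPH_CLOSE,np.ones((5,5),np.uint8))
    k=blobs(m)[0]; print('px',k.reshape(-1,2).mean(0).round(1),[np.round(v,1) for v in desc(c,k,z)]); return c
E
python3 - <<'E'
from h import *
wdisc((443.5,115.5))
E
```

```text
px [256.2 183.7] [array([446.2, 117.6]), array([446.1, 117.8]), array([16.9, 17.2]), np.float32(177.9)]
```

{"name": "apply_moves", "arguments": {"moves": "0.06 0.15 -1 0;0 0 -1 0;0 0 -1 0;0 0 -0.9 0;0 0 -0.4 0;0 0 0 0"}}

```text
clock: 2.52
tool_pos: [441.9, 120.3, 14.3]
orientation: [1.0, -0.016, -0.002, 0.0]
contact_force: [-0.4, -0.5, 0.9]
gripper_width: 0.498
```

Run:
```python
from h import *
for i in range(1): print(arm.read_state()['tool_pos'])
c=wdisc((445,117)); cv2.imwrite('pics/w2.png',c['color'])
```

```text
[441.87657249 120.34470171  14.30116768]
px [259.5 230.9] [array([446.1, 118.6]), array([446.2, 118.8]), array([16.8, 16.8]), np.float32(88.2)]
```

View pics/w2.png

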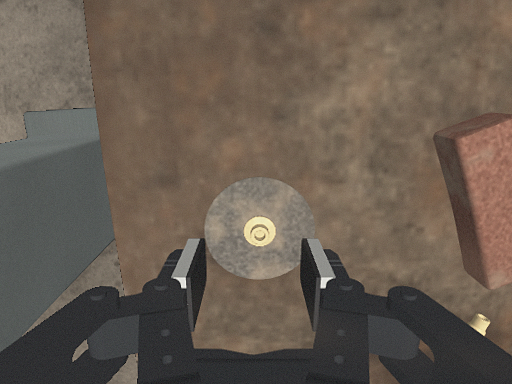

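{"name": "apply_moves", "arguments": {"moves": "0.2 -0.08 -0.2 0;0 0 -0.2 0;0 0 0 0"}}

```text
clock: 2.82
tool_pos: [449.0, 118.3, 8.7]
orientation: [1.0, -0.017, 0.001, -0.0]
contact_force: [0.0, 0.3, -0.2]
gripper_width: 0.495
```

{"name": "apply_moves", "arguments": {"moves": "0 0 0 0;0 0 0 0"}}

```text
clock: 2.98
tool_pos: [448.7, 118.2, 8.7]
orientation: [1.0, -0.017, 0.0, -0.0]
contact_force: [0.3, -0.3, -0.0]
gripper_width: 0.5
```

Run:
```python
from h import *
for i in range(3):
    c=wdisc((446,118.5)); print(c['s']['tool_pos'].round(2) if hasattr(c['s']['tool_pos'],'round') else c['s']['tool_pos'], np.round(c['s']['q'],4))
```

```text
px [246.6 231.5] [array([446.3, 118.7]), array([446.2, 118.7]), array([16.3, 17.3]), np.float32(178.1)]
[448.72 118.21   8.72] [ 1.1290e-01 -5.9500e-02 -4.0400e-01  1.2256e+00  1.0000e-04  1.7175e+00]
px [246.6 231.5] [array([446.3, 118.6]), array([446.4, 118.7]), array([16.3, 16.8]), np.float32(178.1)]
[448.68 118.2    8.68] [ 0.1129 -0.0596 -0.4041  1.2255  0.      1.7175]
px [247.  231.5] [array([446.3, 118.7]), array([446.3, 118.7]), array([16.3, 16.8]), np.float32(178.1)]
[448.62 118.2    8.6 ] [ 0.1129 -0.0596 -0.4043  1.2254  0.      1.7175]
```

{"name": "apply_moves", "arguments": {"moves": "-0.12 0 -0.18 0;0 0 0 0"}}

```text
clock: 3.3
tool_pos: [445.0, 118.1, 4.0]
orientation: [1.0, -0.017, -0.001, 0.0]
contact_force: [-0.1, -0.1, -0.3]
gripper_width: 0.499
```

{"name": "apply_moves", "arguments": {"moves": "0.04 0 0.07 0;0 0 0 0"}}

```text
clock: 3.47
tool_pos: [446.8, 118.2, 6.1]
orientation: [1.0, -0.017, 0.0, -0.0]
contact_force: [-0.2, -0.9, 0.4]
gripper_width: 0.502
```

{"name": "apply_moves", "arguments": {"moves": "0 0 0 0;0 0 0 0;0 0 0 0;0 0 0 0;0 0 0 0;0 0 0 0;0 0 0 0;0 0 0 0", "hand": -1, "grip_force": 40}}

```text
clock: 4.13
tool_pos: [446.7, 118.2, 6.0]
orientation: [1.0, -0.017, -0.0, 0.0]
contact_force: [-0.5, -0.5, 0.3]
gripper_width: 0.001
```

Run:
```python
from h import *
c=grab('wrist'); cv2.imwrite('pics/w3.png',c['color'])
```

```text
(no output)
```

View pics/w3.png

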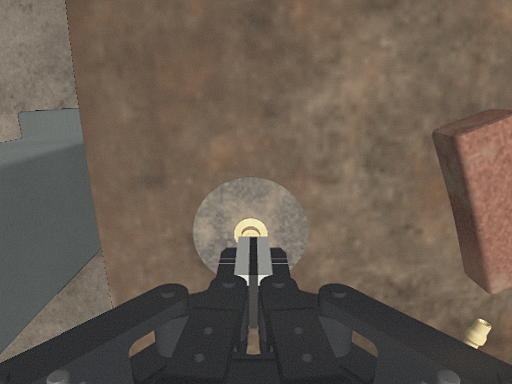

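Run:
```python
from h import *
c=grab('wrist')
for y in (129.2,118.2,107.2):
  for z in (6,12,25): print(y,z,proj(c,(446.7,y,z)).round(1))
print(proj(c,(446.3,118.7,9)))
t=grab('top')
for P in [(446.3,118.7,9),(446.7,118.2,60)]: print(proj(t,P).round(1))
cv2.imwrite('pics/t3.png',cv2.resize(t['color'][150:280,140:300],None,fx=4,fy=4,interpolation=cv2.INTER_CUBIC))
s=grab('side'); print(proj(s,(446.3,118.7,9)).round(1),proj(s,(446.7,118.2,6)).round(1))
cv2.imwrite('pics/s3.png',cv2.resize(s['color'][150:260,220:360],None,fx=5,fy=5,interpolation=cv2.INTER_CUBIC))
```

```text
129.2 6 [[250.6 212.2]]
129.2 12 [[250.6 216.2]]
129.2 25 [[250.4 225.7]]
118.2 6 [[251.4 232.1]]
118.2 12 [[251.3 236.6]]
118.2 25 [[251.2 247.5]]
107.2 6 [[252.1 251.2]]
107.2 12 [[252.1 256.2]]
107.2 25 [[252.  268.4]]
[[250.55075205 233.43073971]]
[[216.9 225.8]]
[[215.2 223.4]]
[[290.2 222.7]] [[290.  223.5]]
```

View pics/s3.png

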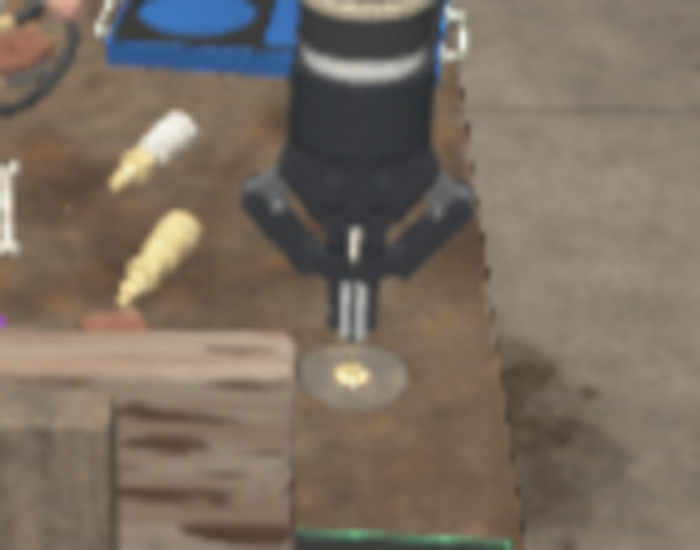

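View pics/t3.png

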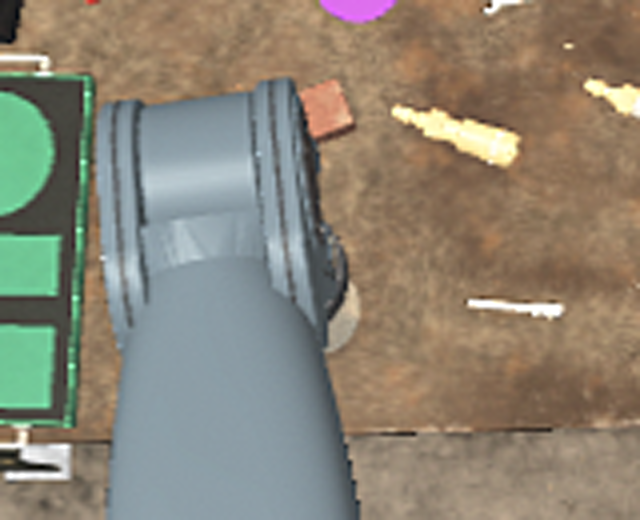

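The fingers shut on nothing. In the wrist view the tips stand at row 237, and in the side view they project past the disc's far edge. Both views put the real fingertips about 30 mm higher than the TCP reading of 6 mm. I'll reopen a little, go down in small steps while watching the force, and look again.

{"name": "apply_moves", "arguments": {"moves": "0 0 0 0;0 0 0 0;0 0 0 0;0 0 0 0;0 0 -0.2 0;0 0 0 0", "hand": 0}}

```text
clock: 4.83
tool_pos: [446.2, 118.1, 1.3]
orientation: [1.0, -0.017, -0.0, 0.0]
contact_force: [-0.2, -0.3, -0.5]
gripper_width: 0.499
```

Run:
```python
from h import *
c=grab('wrist'); cv2.imwrite('pics/w4.png',c['color']); print(np.round(c['s']['tool_pos'],1),np.round(c['s']['q'],3))
# independent geometry: pixel of plate outline ellipse -> sizes
hsv=cv2.cvtColor(c['color'],cv2.COLOR_BGR2HSV)
s=grab('side'); t=grab('top')
for P in [(556.4,337.5,12),(552.6,-329.5,12),(675.6,82,3),(432,-147,9)]: print(P,proj(s,P).round(1))
cv2.imwrite('pics/s4.png',cv2.resize(s['color'][130:310,200:340],None,fx=4,fy=4,interpolation=cv2.INTER_CUBIC)[:600])
```

```text
[446.2 118.1   1.3] [ 0.113 -0.058 -0.418  1.212 -0.     1.718]
(556.4, 337.5, 12) [[245.4 273.6]]
(552.6, -329.5, 12) [[259.6 152.5]]
(675.6, 82, 3) [[211.2 215.4]]
(432, -147, 9) [[293.1 177.2]]
```

View pics/w4.png

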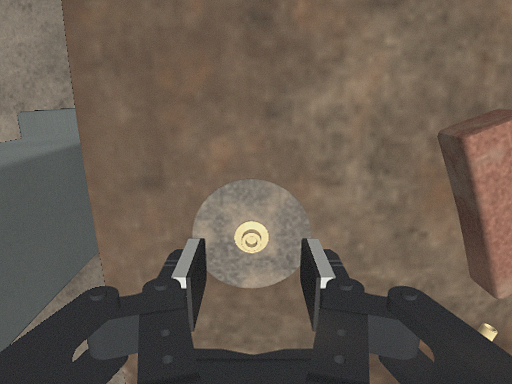

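View pics/s4.png

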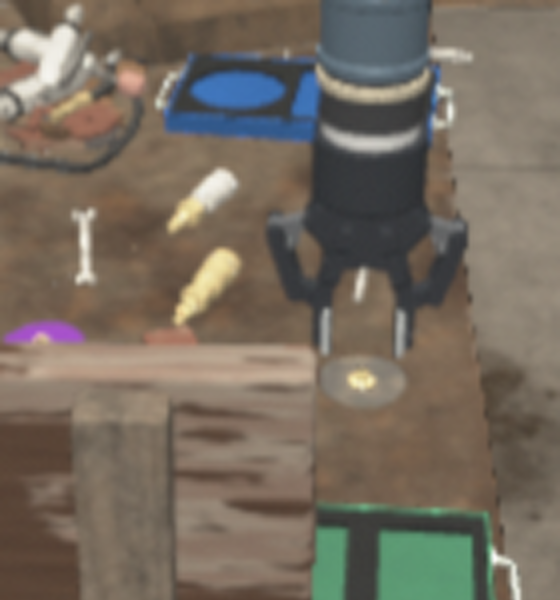

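Run:
```python
from h import *
c=arm.capture('wrist'); M=np.array(c['mount']); K=np.array(c['K'])
def row(x,y,z):
    p=np.linalg.inv(M)@np.array([x,y,z,1]); q=cv2.projectPoints(p[None,:3],np.zeros(3),np.zeros(3),K,np.array(c['D']))[0].ravel(); return q.round(1)
for z in range(-45,5,5): print(z,row(-21.2,-11,z),row(21.2,-11,z),row(0,-11,z))
s=grab('side')
print([ (z,proj(s,(446.2-21,129,z)).round(1),proj(s,(446.2+21,129,z)).round(1)) for z in (0,10,20,30,40)])
```

```text
-45 [196.5 250.1] [305.1 250.1] [250.8 250.2]
-40 [198.5 244.7] [303.3 244.7] [250.9 244.8]
-35 [200.3 239.7] [301.7 239.7] [250.9 239.8]
-30 [201.9 235. ] [300.1 235. ] [251.  235.1]
-25 [203.5 230.7] [298.6 230.6] [251.1 230.7]
-20 [205.  226.5] [297.3 226.5] [251.1 226.6]
-15 [206.4 222.7] [296.  222.6] [251.2 222.7]
-10 [207.7 219. ] [294.7 219. ] [251.2 219. ]
-5 [209.  215.5] [293.6 215.5] [251.3 215.6]
0 [210.2 212.3] [292.5 212.2] [251.3 212.3]
[(0, array([[297.7, 227.6]]), array([[282.7, 227.3]])), (10, array([[297.9, 224.7]]), array([[282.8, 224.4]])), (20, array([[298. , 221.8]]), array([[282.9, 221.4]])), (30, array([[298.2, 218.8]]), array([[283. , 218.5]])), (40, array([[298.4, 215.8]]), array([[283.1, 215.4]]))]
```

{"name": "apply_moves", "arguments": {"moves": "0 0 -0.3 0;0 0 -0.3 0;0 0 -0.2 0;0 0 0 0"}}

```text
clock: 5.42
tool_pos: [445.2, 118.0, -15.7]
orientation: [1.0, -0.017, -0.001, 0.0]
contact_force: [-0.7, -0.2, 0.4]
gripper_width: 0.501
```

Run:
```python
from h import *
c=grab('wrist'); s=grab('side'); print(np.round(c['s']['tool_pos'],1))
cv2.imwrite('pics/w5.png',np.vstack([cv2.resize(s['color'][180:250,240:340],(500,350),interpolation=cv2.INTER_CUBIC),c['color'][150:384,6:506]]))
```

```text
[445.2 118.  -15.7]
```

View pics/w5.png

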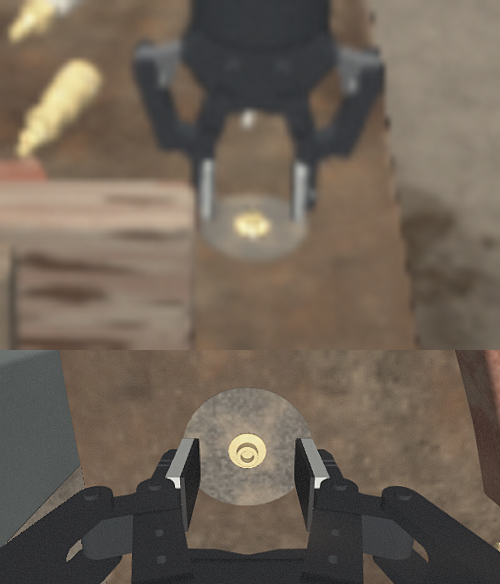

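The first descent to TCP z = -15.7 met no force, and the views agree that the tips are near 18 mm. So the real fingertips stand about 33 mm behind the reported TCP, and I'll work with that offset.

{"name": "apply_moves", "arguments": {"moves": "0.05 0 -0.25 0;0 0 -0.2 0;0 0 0 0"}}

```text
clock: 5.77
tool_pos: [447.4, 118.1, -23.7]
orientation: [1.0, -0.017, -0.0, 0.0]
contact_force: [-0.1, -0.5, -0.5]
gripper_width: 0.498
```

Run:
```python
from h import *
c=wdisc((446.3,118.7)); s=grab('side'); print(np.round(c['s']['tool_pos'],1))
cv2.imwrite('pics/w6.png',np.vstack([cv2.resize(s['color'][180:250,240:340],(500,350),interpolation=cv2.INTER_CUBIC),c['color'][150:384,6:506]]))
```

```text
px [248.  258.6] [array([446.1, 119.2]), array([445.9, 119.3]), array([16.8, 16.9]), np.float32(178.1)]
[447.4 118.1 -23.7]
```

View pics/w6.png

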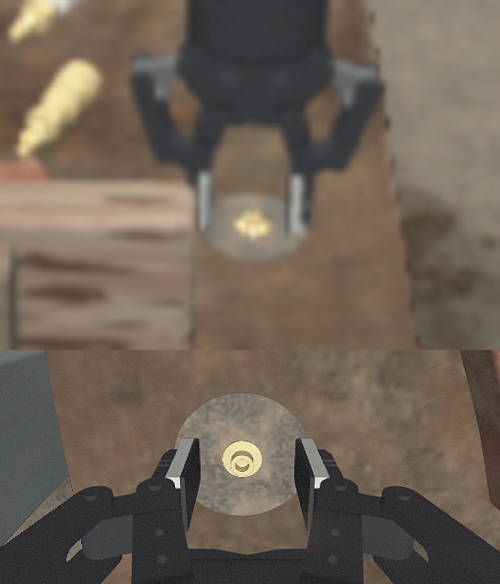

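{"name": "apply_moves", "arguments": {"moves": "-0.08 0.03 -0.2 0;0 0 0 0"}}

```text
clock: 6.03
tool_pos: [447.9, 118.4, -24.1]
orientation: [1.0, -0.017, 0.002, 0.001]
contact_force: [-3.0, -2.1, 11.5]
gripper_width: 0.502
```

{"name": "apply_moves", "arguments": {"moves": "-0.05 0 0.15 0;0 0 0 0"}}

```text
clock: 6.2
tool_pos: [445.8, 118.9, -23.1]
orientation: [1.0, -0.017, 0.001, -0.0]
contact_force: [-0.8, 1.5, -0.1]
gripper_width: 0.498
```

Force gone. Raise 2 mm more, then close.

{"name": "apply_moves", "arguments": {"moves": "0 0 0.1 0;0 0 0 0"}}

```text
clock: 6.37
tool_pos: [444.9, 118.8, -22.1]
orientation: [1.0, -0.017, -0.0, -0.0]
contact_force: [-0.3, -0.3, 0.2]
gripper_width: 0.501
```

{"name": "apply_moves", "arguments": {"moves": "0 0 0 0;0 0 0 0;0 0 0 0;0 0 0 0", "hand": -1}}

```text
clock: 6.7
tool_pos: [445.5, 118.9, -21.7]
orientation: [1.0, -0.017, 0.0, -0.0]
contact_force: [0.2, -0.5, 3.9]
gripper_width: 0.179
```

{"name": "apply_moves", "arguments": {"moves": "0 0 0 0;0 0 0 0;0 0 0.5 0;0 0 1 0;0 0 1 0;0 0 0 0"}}

```text
clock: 7.2
tool_pos: [448.0, 119.2, 32.1]
orientation: [1.0, -0.017, 0.003, -0.0]
contact_force: [0.4, -0.2, 0.1]
gripper_width: 0.174
```

Run:
```python
from h import *
c=grab('wrist'); s=grab('side'); print(np.round(c['s']['tool_pos'],1))
cv2.imwrite('pics/w7.png',np.vstack([cv2.resize(s['color'][180:250,240:340],(500,350),interpolation=cv2.INTER_CUBIC),c['color'][150:384,6:506]]))
```

```text
[448.  119.2  32.1]
```

View pics/w7.png

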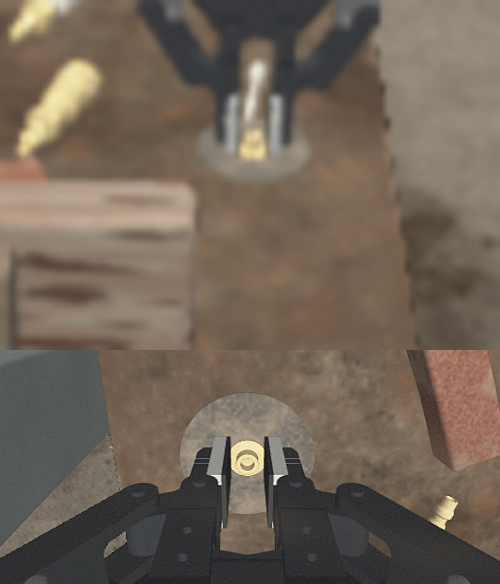

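{"name": "apply_moves", "arguments": {"moves": "0.2 0.5 0.4 0;0.48 0.95 0.1 0;0.48 0.95 0 0;0.48 0.95 0 0;0.48 0.95 0 0;0.48 0.95 0 0;0.48 0.95 0 0;0.48 0.95 0 0;0.48 0.95 0 0;0.48 0.95 0 0;0.48 0.95 0 0;0.48 0.95 0 0"}}

```text
clock: 8.3
tool_pos: [553.6, 338.1, 35.6]
orientation: [1.0, -0.017, -0.002, 0.001]
contact_force: [0.9, -0.3, -0.1]
gripper_width: 0.17
```

{"name": "apply_moves", "arguments": {"moves": "0.05 0.1 0 0;0 0 0 0"}}

```text
clock: 8.47
tool_pos: [554.6, 340.1, 35.7]
orientation: [1.0, -0.016, -0.002, 0.001]
contact_force: [0.3, -0.0, -0.2]
gripper_width: 0.174
```

Run:
```python
from h import *
c=grab('wrist'); print(np.round(c['s']['tool_pos'],1), c['s']['gripper_width'])
hsv=cv2.cvtColor(c['color'],cv2.COLOR_BGR2HSV).astype(int); H,S,V=hsv[...,0],hsv[...,1],hsv[...,2]
m=((H>62)&(H<92)&(S>80)&(V>110)).astype(np.uint8)
for k in blobs(m,800): print(k.reshape(-1,2).mean(0).round(),[np.round(v,1) for v in desc(c,k,12)])
cv2.imwrite('pics/w8.png',c['color'])
```

```text
[554.6 340.1  35.7] 0.17374156011971015
[129. 211.] [array([480.9, 343.4]), array([481.1, 340.4]), array([ 40.3, 105.1]), np.float32(87.3)]
[ 30. 216.] [array([416.4, 338.6]), array([411.6, 343.4]), array([ 51.9, 105.2]), np.float32(87.3)]
[260. 193.] [array([557.7, 360.4]), array([556.1, 355.5]), array([50.5, 88.9]), np.float32(5.3)]
[220. 118.] [array([533.2, 399.7]), array([523.2, 402.8]), array([ 58. , 213.6]), np.float32(161.5)]
```

View pics/w8.png

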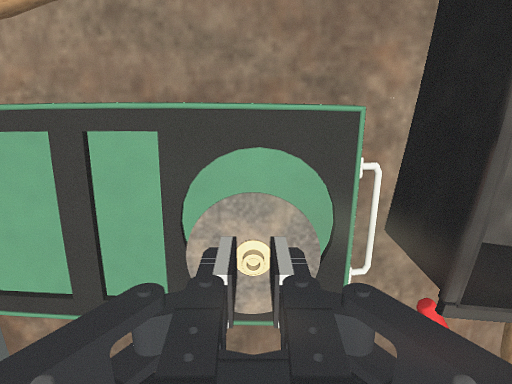

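{"name": "apply_moves", "arguments": {"moves": "0.1 -0.05 -0.5 0;0 0 -0.8 0;0 0 -0.6 0;0 0 -0.25 0;0 0 0 0"}}

```text
clock: 8.93
tool_pos: [555.4, 337.0, -8.1]
orientation: [1.0, -0.017, -0.003, 0.001]
contact_force: [-0.7, 0.4, -0.9]
gripper_width: 0.172
```

Underside is about 1.5 mm above the floor. Release.

{"name": "apply_moves", "arguments": {"moves": "0 0 -0.05 0;0 0 0 0;0 0 0 0;0 0 0 0", "hand": -0.1}}

```text
clock: 9.27
tool_pos: [558.5, 339.1, -4.8]
orientation: [1.0, -0.017, 0.001, -0.0]
contact_force: [-0.3, 0.3, 0.1]
gripper_width: 0.449
```

{"name": "apply_moves", "arguments": {"moves": "0 0 0.4 0;0 0 1 0;0 0 1 0;0 0 1 0;0 0 1 0;0 0 0 0"}}

```text
clock: 9.77
tool_pos: [561.2, 340.5, 89.1]
orientation: [1.0, -0.017, 0.005, -0.002]
contact_force: [0.1, 0.2, 0.2]
gripper_width: 0.453
```

Run:
```python
from h import *
c=grab('wrist'); print(np.round(c['s']['tool_pos'],1), c['s']['gripper_width'])
cv2.imwrite('pics/w9.png',c['color'])
```

```text
[561.2 340.5  89.1] 0.45343175217822634
```

View pics/w9.png

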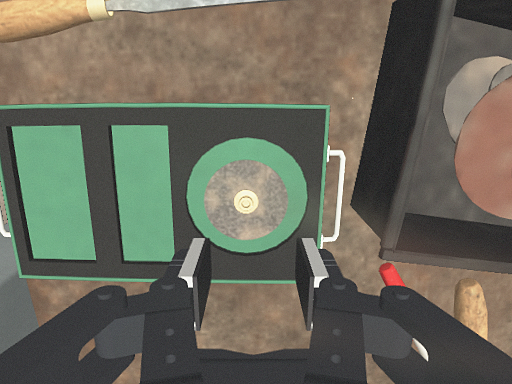

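Grey disc lies in the round cut-out (hub at (245,201), even clearance all round). Next is the red block.

{"name": "apply_moves", "arguments": {"moves": "0.05 -0.95 0 0.4;0.05 -0.95 0 0.4;0.05 -0.95 0 0.4;0.05 -0.95 0 0.4;0.05 -0.95 0 0.4;0.05 -0.95 0 0.4;0.05 -0.95 0 0.4;0.05 -0.95 0 0.4;0.05 -0.95 0 0.4;0.05 -0.95 0 0.5;0 -0.7 0 0.5;0 0 0 0", "hand": 0.5}}

```text
clock: 10.82
tool_pos: [567.1, 132.1, 80.9]
orientation: [0.983, 0.182, -0.001, 0.001]
contact_force: [1.4, 0.5, -0.1]
gripper_width: 0.748
```

```bash
cat >> h.py <<'E'
def wblob(fn,z,amin=800,save=None,n=3):
    c=grab('wrist'); hsv=cv2.cvtColor(c['color'],cv2.COLOR_BGR2HSV).astype(int); m=fn(hsv[...,0],hsv[...,1],hsv[...,2]).astype(np.uint8)
    m=cv2.morphologyEx(m,cv2.MORPH_OPEN,np.ones((3,3),np.uint8))
    o=c['s']['orientation']; print('tcp',np.round(c['s']['tool_pos'],1),'yaw',round(float(np.degrees(2*np.arctan2(o[1],o[0]))),1))
    for k in blobs(m,amin)[:n]: print(k.reshape(-1,2).mean(0).round(),[np.round(v,1) for v in desc(c,k,z)])
    if save: cv2.imwrite(save,c['color'])
    return c
E
python3 - <<'E'
from h import *
wblob(lambda H,S,V:((H<10)|(H>172))&(S>90)&(V>110),27,save='pics/w10.png')
E
```

```text
tcp [567.1 132.1  80.9] yaw 20.9
[263. 188.] [array([570.4, 131.8]), array([570.3, 133.4]), array([33.6, 86.1]), np.float32(110.4)]
[466.  94.] [array([670.1, 247.7]), array([669.8, 248.6]), array([14.7, 43.6]), np.float32(119.2)]
```

View pics/w10.png

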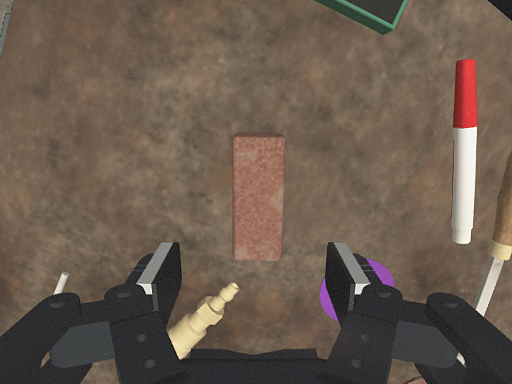

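{"name": "apply_moves", "arguments": {"moves": "0.12 0.07 -1 0;0 0 -1 0;0 0 -1 0;0 0 -1 0;0 0 -0.6 0;0 0 0 0"}}

```text
clock: 11.37
tool_pos: [566.4, 136.6, -14.3]
orientation: [0.983, 0.183, -0.004, -0.0]
contact_force: [-1.4, 0.0, -1.5]
gripper_width: 0.751
```

Run:
```python
from h import *
wblob(lambda H,S,V:((H<10)|(H>172))&(S>90)&(V>110),27,save='pics/w11.png')
```

```text
tcp [566.4 136.6 -14.3] yaw 21.1
[260. 258.] [array([568.6, 137.3]), array([569.2, 136.5]), array([33.4, 80.9]), np.float32(110.0)]
```

View pics/w11.png

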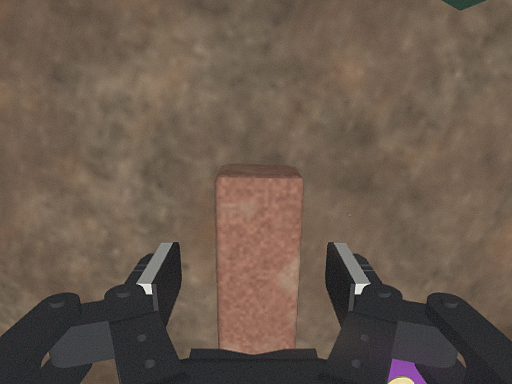

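{"name": "apply_moves", "arguments": {"moves": "0.05 -0.05 -0.1 0;0 0 0 0;0 0 0 0;0 0 0 0;0 0 0 0;0 0 0 0", "hand": -1, "grip_force": 60}}

```text
clock: 11.92
tool_pos: [572.8, 135.4, -10.1]
orientation: [0.983, 0.183, 0.002, 0.0]
contact_force: [0.8, 0.0, 6.4]
gripper_width: 0.398
```

{"name": "apply_moves", "arguments": {"moves": "0 0 0 0;0 0 0.5 0;0 0 1 0;0 0 1 0;0 0 0.5 0;0 0 0 0"}}

```text
clock: 12.42
tool_pos: [573.3, 135.4, 51.3]
orientation: [0.983, 0.183, 0.003, 0.0]
contact_force: [0.2, 0.2, -0.6]
gripper_width: 0.4
```

Run:
```python
from h import *
wblob(lambda H,S,V:((H<10)|(H>172))&(S>90)&(V>110),54+27,save='pics/w12.png')
s=grab('side');cv2.imwrite('pics/s12.png',cv2.resize(s['color'][130:250,200:330],None,fx=4,fy=4))
```

```text
tcp [573.3 135.4  51.3] yaw 21.1
[260. 246.] [array([574.7, 132.2]), array([574.1, 133.8]), array([35.4, 85.6]), np.float32(111.3)]
[481.  96.] [array([634.9, 234. ]), array([634.6, 234.4]), array([11.2, 31.1]), np.float32(119.9)]
```

View pics/w12.png

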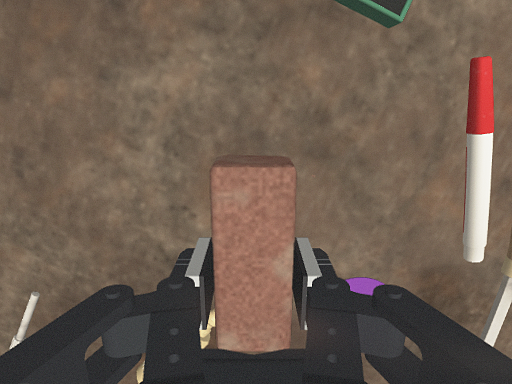

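View pics/s12.png

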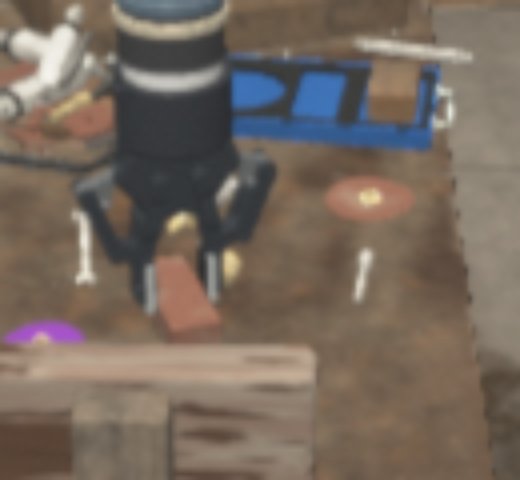

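{"name": "apply_moves", "arguments": {"moves": "-0.4 0.5 0 -0.4;-0.7 0.9 0 -0.4;-0.7 0.9 0 -0.4;-0.7 0.9 0 -0.4;-0.7 0.9 0 -0.4;-0.7 0.9 0 -0.4;-0.7 0.9 0 -0.4;-0.7 0.9 0 -0.4;-0.7 0.9 0 -0.4;-0.7 0.9 0 -0.4;-0.7 0.9 0 -0.4;-0.6 0.7 0 -0.3"}}

```text
clock: 13.52
tool_pos: [408.6, 339.5, 45.8]
orientation: [1.0, -0.022, -0.002, 0.001]
contact_force: [-0.6, 0.8, -1.0]
gripper_width: 0.395
```

{"name": "apply_moves", "arguments": {"moves": "-0.1 0.1 -0.2 0;0 0 0 0"}}

```text
clock: 13.68
tool_pos: [406.8, 340.8, 41.5]
orientation: [1.0, -0.02, -0.002, 0.001]
contact_force: [0.2, -0.1, -1.3]
gripper_width: 0.401
```

Run:
```python
from h import *
wblob(lambda H,S,V:(H>62)&(H<92)&(S>80)&(V>110),12,save='pics/w13.png')
```

```text
tcp [406.8 340.8  41.5] yaw -2.3
[377. 200.] [array([482.9, 340.9]), array([482.8, 340.4]), array([ 40.3, 105.3]), np.float32(87.5)]
[271. 146.] [array([417.6, 384. ]), array([414.5, 376.6]), array([39.4, 56. ]), np.float32(176.5)]
[462. 188.] [array([536.7, 356.2]), array([537.4, 352.6]), array([30.9, 76.4]), np.float32(51.5)]
```

View pics/w13.png

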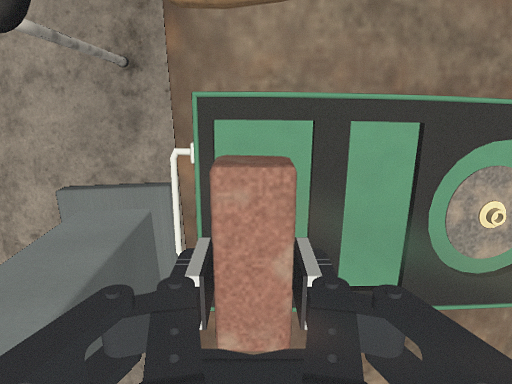

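{"name": "apply_moves", "arguments": {"moves": "0.28 0.16 -0.3 0;0 0 -0.7 0;0 0 0 0"}}

```text
clock: 13.98
tool_pos: [414.2, 342.6, 20.9]
orientation: [1.0, -0.022, -0.002, 0.001]
contact_force: [-1.4, -0.6, -2.1]
gripper_width: 0.397
```

Run:
```python
from h import *
wblob(lambda H,S,V:(H>62)&(H<92)&(S>80)&(V>110),12,save='pics/w14.png')
```

```text
tcp [414.2 342.6  20.9] yaw -2.5
[377. 205.] [array([483.1, 347.2]), array([482.9, 344.8]), array([40.2, 96.4]), np.float32(87.2)]
[238. 165.] [array([409.6, 381. ]), array([414. , 366.3]), array([55.8, 59.9]), np.float32(87.2)]
[468. 193.] [array([534.7, 358.1]), array([534.8, 356. ]), array([22.1, 64.8]), np.float32(47.9)]
```

View pics/w14.png

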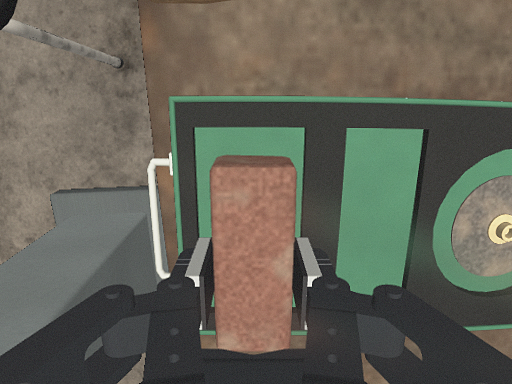

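{"name": "apply_moves", "arguments": {"moves": "0 0.04 -0.4 0;0 0 -0.4 0;0 0 -0.1 0;0 0 0 0"}}

```text
clock: 14.37
tool_pos: [413.9, 344.5, 4.8]
orientation: [1.0, -0.021, -0.001, 0.001]
contact_force: [0.4, 0.4, -0.7]
gripper_width: 0.398
```

{"name": "apply_moves", "arguments": {"moves": "0 0 -0.1 0;0 0 0 0"}}

```text
clock: 14.53
tool_pos: [414.8, 345.2, 4.0]
orientation: [1.0, -0.021, 0.0, -0.0]
contact_force: [-0.2, -0.2, 0.1]
gripper_width: 0.399
```

{"name": "apply_moves", "arguments": {"moves": "0 -0.05 -0.08 0;0 0 0 0"}}

```text
clock: 14.7
tool_pos: [414.7, 344.2, 2.5]
orientation: [1.0, -0.021, 0.0, -0.0]
contact_force: [-0.6, -0.2, -0.7]
gripper_width: 0.397
```

{"name": "apply_moves", "arguments": {"moves": "0 0 0 0;0 0 0 0;0 0 0 0;0 0 0.5 0;0 0 1 0;0 0 1 0;0 0 1 0;0 0 1 0;0 0 0 0", "hand": 0.2}}

```text
clock: 15.45
tool_pos: [417.8, 346.2, 98.6]
orientation: [1.0, -0.021, 0.004, -0.003]
contact_force: [0.8, 1.0, 1.4]
gripper_width: 0.599
```

Run:
```python
from h import *
wblob(lambda H,S,V:((H<10)|(H>172))&(S>90)&(V>110),39,save='pics/w15.png')
```

```text
tcp [417.8 346.2  98.6] yaw -2.4
[248. 187.] [array([414.7, 342.3]), array([415.3, 344.1]), array([33.4, 86.4]), np.float32(87.8)]
```

View pics/w15.png

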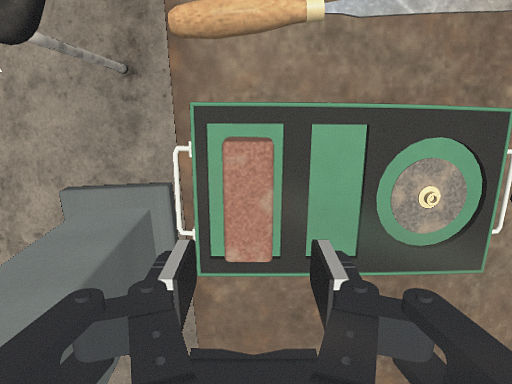

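Red block lies in the wide cut-out, rim clear on all sides. Next is the brass coupler.

{"name": "apply_moves", "arguments": {"moves": "0.4 -1 0 -0.2;0.4 -1 0 -0.2;0.4 -1 0 -0.2;0.4 -1 0 -0.2;0.4 -1 0 -0.2;0.4 -1 0 -0.2;0.4 -1 0 -0.2;0.4 -1 0 -0.2;0.4 -1 0 -0.2;0.4 -1 0 -0.2;0.4 -1 0 -0.2;0.4 -1 0 -0.2"}}

```text
clock: 16.5
tool_pos: [510.2, 103.1, 91.3]
orientation: [0.992, -0.126, -0.001, 0.0]
contact_force: [0.3, 0.2, 0.1]
gripper_width: 0.596
```

{"name": "apply_moves", "arguments": {"moves": "0.45 -0.95 0 -0.2;0.45 -0.95 0 -0.2;0.45 -0.95 0 -0.2;0.45 -0.95 0 -0.2;0.45 -0.9 0 0;0 0 0 0"}}

```text
clock: 17.0
tool_pos: [556.5, 7.0, 91.2]
orientation: [0.987, -0.162, -0.0, 0.001]
contact_force: [0.2, 1.2, 0.7]
gripper_width: 0.599
```

Run:
```python
from h import *
wblob(lambda H,S,V:(H>15)&(H<32)&(V>175),15,amin=300,save='pics/w16.png')
```

```text
tcp [556.5   7.   91.2] yaw -18.6
[257. 176.] [array([561. ,   9.1]), array([562.4,  16.3]), array([24.1, 90.6]), np.float32(71.4)]
[404. 223.] [array([660.7, -56.2]), array([661.3, -54.5]), array([ 16.6, 105.9]), np.float32(97.1)]
[314. 328.] [array([ 566.9, -125.6]), array([ 569.6, -121.3]), array([17.4, 48.9]), np.float32(63.7)]
```

View pics/w16.png

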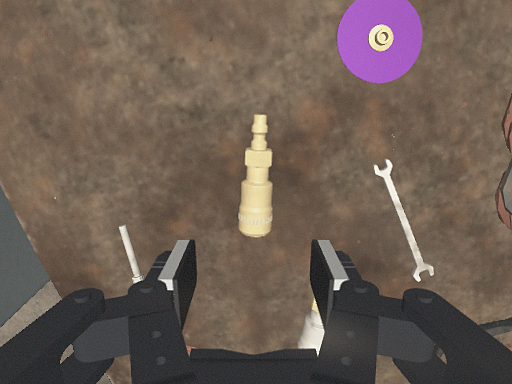

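{"name": "apply_moves", "arguments": {"moves": "0.08 -0.02 -1 0;0 0 -1 0;0 0 -1 0;0 0 -1 0;0 0 -0.7 0;0 0 -0.2 0;0 0 0 0"}}

```text
clock: 17.63
tool_pos: [554.8, 10.9, -7.8]
orientation: [0.987, -0.16, -0.002, -0.0]
contact_force: [-0.0, -0.2, 0.8]
gripper_width: 0.6
```

Run:
```python
from h import *
wblob(lambda H,S,V:(H>15)&(H<32)&(V>175),15,amin=300,save='pics/w17.png')
```

```text
tcp [554.8  10.9  -7.8] yaw -18.4
[264. 255.] [array([558.2,   1.9]), array([558.1,   3.5]), array([24.3, 68.8]), np.float32(70.3)]
[475. 267.] [array([656.4, -38.5]), array([654.9, -41.4]), array([13.1, 84.3]), np.float32(95.3)]
[270. 164.] [array([575.6,  46.7]), array([575.6,  47.1]), array([10.4, 25.8]), np.float32(69.9)]
```

View pics/w17.png

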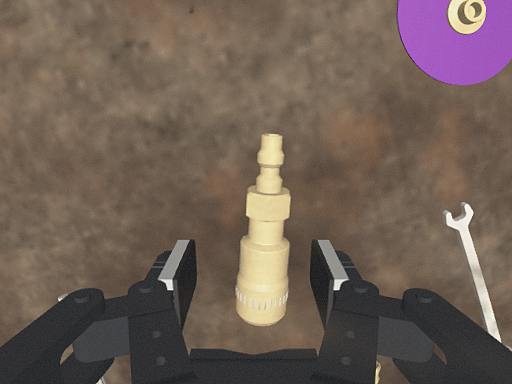

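{"name": "apply_moves", "arguments": {"moves": "0.18 -0.13 -0.25 0;0 0 -0.2 0;0 0 0 0"}}

```text
clock: 17.93
tool_pos: [561.4, 7.0, -14.4]
orientation: [0.987, -0.16, 0.0, -0.0]
contact_force: [-0.3, -0.5, -0.4]
gripper_width: 0.602
```

Run:
```python
from h import *
wblob(lambda H,S,V:(H>15)&(H<32)&(V>175),15,amin=300,save='pics/w18.png')
```

```text
tcp [561.4   7.  -14.4] yaw -18.4
[248. 259.] [array([558.1,   1.8]), array([558.4,   3.3]), array([24.1, 68.7]), np.float32(69.9)]
[253. 164.] [array([575.6,  46.6]), array([575.8,  47. ]), array([10.5, 25.9]), np.float32(68.9)]
[467. 265.] [array([655.9, -33.4]), array([658.3, -35.7]), array([13.1, 74.3]), np.float32(101.8)]
```

View pics/w18.png

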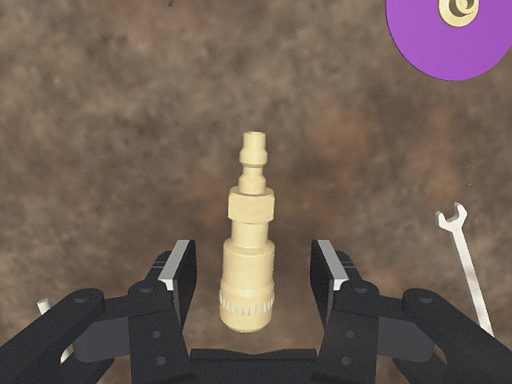

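{"name": "apply_moves", "arguments": {"moves": "-0.04 0 -0.06 0;0 0 0 0;0 0 0 0;0 0 0 0;0 0 0 0;0 0 0 0;0 0 0 0", "hand": -1}}

```text
clock: 18.57
tool_pos: [560.5, 7.1, -15.3]
orientation: [0.987, -0.16, 0.0, -0.0]
contact_force: [-0.2, 0.0, 2.5]
gripper_width: 0.274
```

{"name": "apply_moves", "arguments": {"moves": "0 0 0.4 0;0 0 1 0;0 0 1 0;0 0 0.6 0;0 0 0 0"}}

```text
clock: 18.98
tool_pos: [562.7, 6.9, 47.8]
orientation: [0.987, -0.16, 0.003, -0.0]
contact_force: [0.7, 0.1, -1.3]
gripper_width: 0.278
```

Run:
```python
from h import *
c=wblob(lambda H,S,V:(H>15)&(H<32)&(V>175),75,amin=300,save='pics/w19.png')
```

```text
tcp [562.7   6.9  47.8] yaw -18.4
[253. 259.] [array([ 5.611e+02, -2.000e-01]), array([561.5,   1. ]), array([24.1, 70.3]), np.float32(70.1)]
[256. 163.] [array([577.8,  46.1]), array([578. ,  46.5]), array([10.3, 26.1]), np.float32(71.1)]
[419. 245.] [array([637.7, -17.4]), array([637.9, -15.3]), array([11.5, 74.5]), np.float32(97.3)]
```

View pics/w19.png

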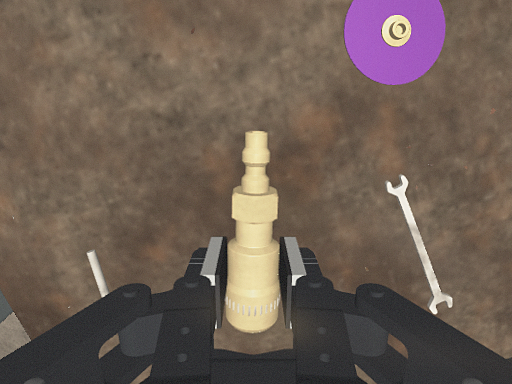

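{"name": "apply_moves", "arguments": {"moves": "-0.1 0.5 0 0.2;-0.24 0.95 0 0.2;-0.24 0.95 0 0.2;-0.24 0.95 0 0.2;-0.24 0.95 0 0.2;-0.24 0.95 0 0.2;-0.24 0.95 0 0.2;-0.24 0.95 0 0.2;-0.24 0.95 0 0.2;-0.24 0.95 0 0.2;-0.24 0.95 0 0.2;-0.24 0.95 0 0.2"}}

```text
clock: 20.03
tool_pos: [502.9, 227.3, 42.0]
orientation: [0.998, -0.055, -0.002, 0.0]
contact_force: [0.0, -0.4, -0.3]
gripper_width: 0.272
```

{"name": "apply_moves", "arguments": {"moves": "-0.24 0.95 0 0.2;-0.24 0.95 0 0.2;-0.24 0.95 0 0.2;-0.24 0.95 0 0.2;-0.24 0.9 0 0;0 0 0 0"}}

```text
clock: 20.53
tool_pos: [478.2, 323.2, 42.0]
orientation: [1.0, -0.019, -0.002, -0.0]
contact_force: [-0.2, -0.6, -1.4]
gripper_width: 0.278
```

Run:
```python
from h import *
wblob(lambda H,S,V:(H>62)&(H<92)&(S>80)&(V>110),12,save='pics/w20.png')
```

```text
tcp [478.2 323.2  42. ] yaw -2.2
[390. 164.] [array([563.5, 354.3]), array([562.4, 349.4]), array([63.2, 88.2]), np.float32(162.4)]
[258. 138.] [array([484.2, 373.2]), array([483.2, 367.8]), array([41.9, 51.4]), np.float32(87.6)]
[161. 156.] [array([426.2, 361.8]), array([412.7, 344. ]), array([ 54.5, 105.6]), np.float32(87.5)]
```

View pics/w20.png

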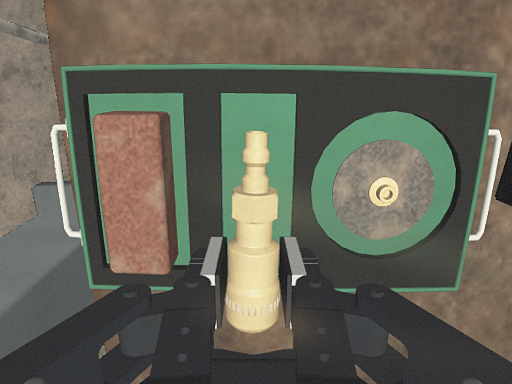

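{"name": "apply_moves", "arguments": {"moves": "0.17 0.4 -0.4 0;0 0 -0.8 0;0 0 -0.3 0;0 0 0 0"}}

```text
clock: 20.92
tool_pos: [482.4, 326.5, 10.6]
orientation: [1.0, -0.022, -0.003, 0.002]
contact_force: [-0.8, 0.4, -0.9]
gripper_width: 0.273
```

Run:
```python
from h import *
wblob(lambda H,S,V:(H>62)&(H<92)&(S>80)&(V>110),12,save='pics/w21.png')
```

```text
tcp [482.4 326.5  10.6] yaw -2.5
[408. 175.] [array([565.4, 358.2]), array([564.2, 354.1]), array([53.4, 87.9]), np.float32(161.5)]
[241. 162.] [array([479.8, 369.2]), array([482.7, 358.5]), array([41.8, 69.6]), np.float32(87.2)]
[135. 169.] [array([425.8, 364.1]), array([412.3, 345.4]), array([ 54.3, 102.8]), np.float32(87.2)]
```

View pics/w21.png

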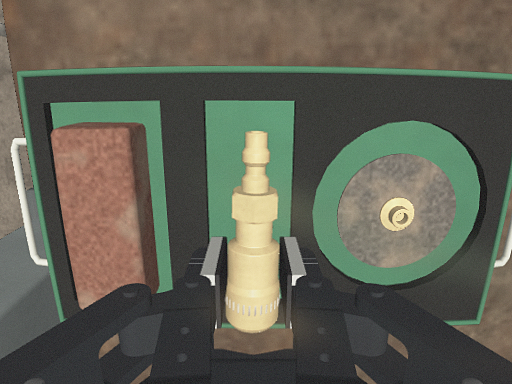

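{"name": "apply_moves", "arguments": {"moves": "-0.07 0.25 0 0;0 0 -0.3 0;0 0 -0.3 0;0 0 0 0"}}

```text
clock: 21.3
tool_pos: [482.6, 332.8, 1.0]
orientation: [1.0, -0.021, -0.001, 0.0]
contact_force: [-0.6, 0.5, -1.7]
gripper_width: 0.278
```

{"name": "apply_moves", "arguments": {"moves": "-0.06 -0.05 -0.18 0;0 0 0 0"}}

```text
clock: 21.47
tool_pos: [481.4, 331.7, -2.1]
orientation: [1.0, -0.021, -0.001, 0.0]
contact_force: [-0.4, -0.6, -1.5]
gripper_width: 0.275
```

{"name": "apply_moves", "arguments": {"moves": "0 0 -0.03 0;0 0 0 0;0 0 0 0;0 0 0 0;0 0 0.5 0;0 0 1 0;0 0 1 0;0 0 1 0;0 0 1 0;0 0 0 0", "hand": 0}}

```text
clock: 22.3
tool_pos: [485.4, 334.0, 94.6]
orientation: [1.0, -0.021, 0.004, -0.003]
contact_force: [1.0, 0.1, 0.5]
gripper_width: 0.498
```

Run:
```python
from h import *
wblob(lambda H,S,V:(H>15)&(H<32)&(V>175),25,amin=200,save='pics/w22.png')
```

```text
tcp [485.4 334.   94.6] yaw -2.4
[247. 184.] [array([482.5, 333.1]), array([482.5, 340.6]), array([24.4, 92.1]), np.float32(87.5)]
[500. 323.] [array([697.4, 207.6]), array([699.3, 205.5]), array([13.1, 75.2]), np.float32(119.0)]
[346. 186.] [array([554.4, 337.4]), array([554.4, 337.4]), array([17. , 17.1]), np.float32(87.6)]
```

View pics/w22.png

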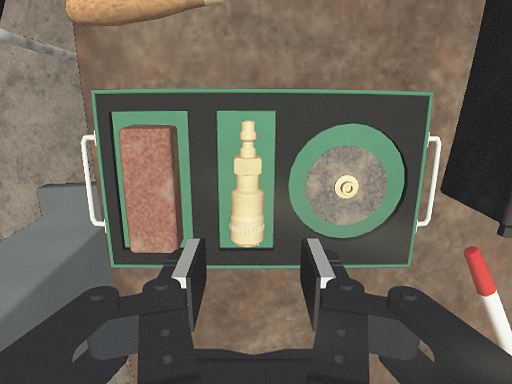

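Green kit is complete: the brass coupler is centred in its slot at (247,184), with the block and disc in place. Now the silver coupler.

{"name": "apply_moves", "arguments": {"moves": "0.18 -1 0 -0.23;0.18 -1 0 -0.23;0.18 -1 0 -0.23;0.18 -1 0 -0.23;0.18 -1 0 -0.23;0.18 -1 0 -0.23;0.18 -1 0 -0.23;0.18 -1 0 -0.23;0.18 -1 0 -0.23;0.18 -1 0 -0.23;0.18 -1 0 -0.23;0.18 -1 0 -0.23", "hand": 0.2}}

```text
clock: 23.35
tool_pos: [524.5, 91.2, 86.9]
orientation: [0.99, -0.142, -0.001, 0.0]
contact_force: [-0.1, -0.2, -0.4]
gripper_width: 0.598
```

{"name": "apply_moves", "arguments": {"moves": "0.2 -1 0 -0.23;0.2 -1 0 -0.23;0.2 -1 0 -0.23;0.2 -1 0 -0.23;0.2 -1 0 -0.23;0.2 -1 0 -0.23;0.2 -1 0 -0.23;0.2 -1 0 -0.23;0.2 -1 0 -0.23;0.2 -1 0 -0.23;0.1 -0.8 0 -0.23;0 0 0 0"}}

```text
clock: 24.35
tool_pos: [567.0, -126.7, 86.7]
orientation: [0.968, -0.251, -0.001, 0.001]
contact_force: [-0.3, 0.6, 0.2]
gripper_width: 0.597
```

Run:
```python
from h import *
c=wblob(lambda H,S,V:(V>170)&(S<130),15,amin=300,save='pics/w23.png')
```

```text
tcp [ 567.  -126.7   86.7] yaw -29.1
[253. 173.] [array([ 572. , -120.9]), array([ 577. , -115.7]), array([24.3, 90.7]), np.float32(60.2)]
[340.  60.] [array([663.5, -75.3]), array([665.7, -70.4]), array([17.1, 86.8]), np.float32(93.7)]
[ 39. 149.] [array([448.9, -24.9]), array([448.7, -22. ]), array([ 8.4, 61.1]), np.float32(81.8)]
```

View pics/w23.png

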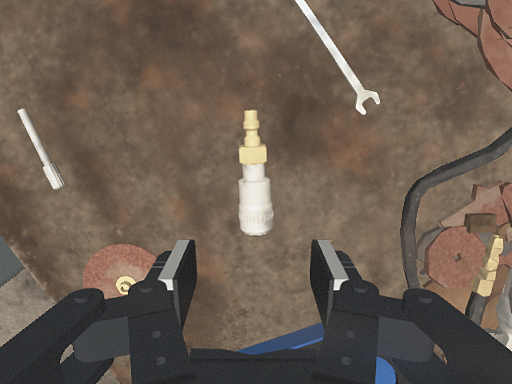

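{"name": "apply_moves", "arguments": {"moves": "0.25 0.05 -1 0;0 0 -1 0;0 0 -1 0;0 0 -1 0;0 0 -0.6 0;0 0 0 0"}}

```text
clock: 24.9
tool_pos: [568.7, -120.7, -8.3]
orientation: [0.969, -0.249, -0.004, -0.0]
contact_force: [-0.5, 0.7, -0.6]
gripper_width: 0.603
```

Run:
```python
from h import *
c=wblob(lambda H,S,V:(V>170)&(S<130),15,amin=300,save='pics/w24.png')
```

```text
tcp [ 568.7 -120.7   -8.3] yaw -28.8
[257. 228.] [array([ 571.5, -121.7]), array([ 576. , -116.7]), array([24.5, 94.8]), np.float32(61.2)]
[408.  74.] [array([663.1, -83.4]), array([665.3, -79.7]), array([16.7, 64.9]), np.float32(92.0)]
```

View pics/w24.png

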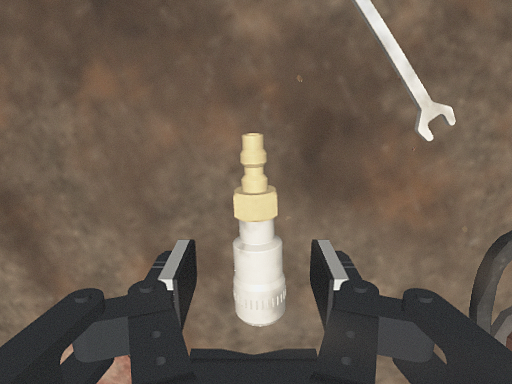

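{"name": "apply_moves", "arguments": {"moves": "0.02 -0.13 -0.2 0;0 0 -0.17 0;0 0 0 0"}}

```text
clock: 25.2
tool_pos: [573.4, -125.7, -10.7]
orientation: [0.968, -0.249, 0.001, 0.0]
contact_force: [0.3, -0.1, -0.7]
gripper_width: 0.598
```

{"name": "apply_moves", "arguments": {"moves": "-0.06 0.05 -0.2 0;0 0 0 0"}}

```text
clock: 25.37
tool_pos: [571.4, -124.3, -15.4]
orientation: [0.968, -0.249, 0.0, -0.0]
contact_force: [-0.0, 0.3, -1.2]
gripper_width: 0.602
```

Run:
```python
from h import *
c=wblob(lambda H,S,V:(V>170)&(S<130),15,amin=300,save='pics/w25.png')
```

```text
tcp [ 571.4 -124.3  -15.4] yaw -28.9
[247. 228.] [array([ 571.5, -121.8]), array([ 575.7, -116.5]), array([23.7, 94.7]), np.float32(60.6)]
[408.  72.] [array([663.3, -85.4]), array([660.1, -82.4]), array([16.6, 60.7]), np.float32(104.7)]
```

View pics/w25.png

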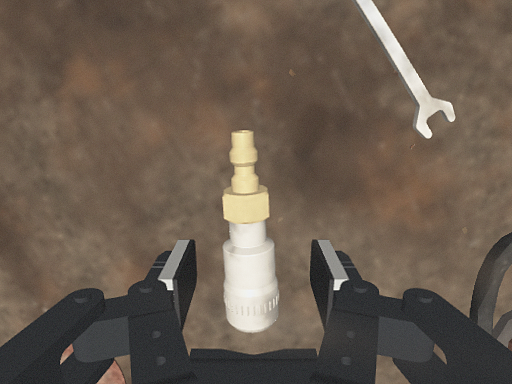

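{"name": "apply_moves", "arguments": {"moves": "0 0 0 0;0 0 0 0;0 0 0 0;0 0 0 0;0 0 0 0;0 0 0 0;0 0 0 0", "hand": -1}}

```text
clock: 26.0
tool_pos: [572.0, -124.6, -14.9]
orientation: [0.968, -0.249, 0.001, 0.0]
contact_force: [-0.1, 0.9, 2.3]
gripper_width: 0.277
```

{"name": "apply_moves", "arguments": {"moves": "0 0 0.4 0;0 0 1 0;0 0 1 0;0 0 0.6 0;0 0 0 0"}}

```text
clock: 26.42
tool_pos: [573.9, -125.2, 48.3]
orientation: [0.968, -0.249, 0.003, 0.0]
contact_force: [0.3, 0.4, -0.9]
gripper_width: 0.273
```

Run:
```python
from h import *
c=wblob(lambda H,S,V:(V>170)&(S<130),75,amin=300,save='pics/w26.png')
```

```text
tcp [ 573.9 -125.2   48.3] yaw -28.9
[252. 258.] [array([ 571.2, -131.2]), array([ 572.6, -130.5]), array([24.1, 71.1]), np.float32(57.8)]
[348.  66.] [array([646.8, -73.5]), array([646.6, -70.1]), array([11.8, 56.5]), np.float32(97.5)]
[252. 163.] [array([594.9, -88.9]), array([595.2, -88.4]), array([10.6, 26.2]), np.float32(61.0)]
```

View pics/w26.png

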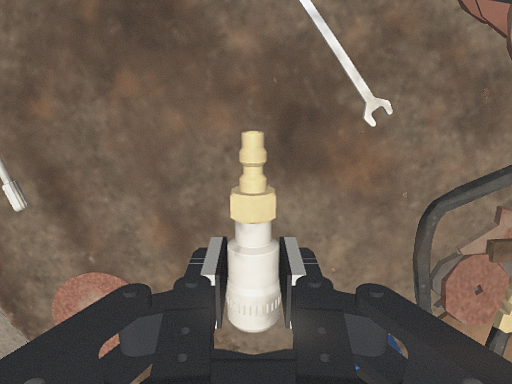

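{"name": "apply_moves", "arguments": {"moves": "-0.2 -0.5 0.1 0.4;-0.44 -0.93 0 0.4;-0.44 -0.93 0 0.4;-0.44 -0.93 0 0.4;-0.44 -0.93 0 0.4;-0.44 -0.93 0 0.4;-0.44 -0.93 0 0.4;-0.44 -0.93 0 0.4;-0.44 -0.93 0 0.4;-0.44 -0.93 0 0.4;-0.44 -0.93 0 0.4;0 0 0 0"}}

```text
clock: 27.47
tool_pos: [476.9, -323.1, 44.7]
orientation: [0.998, -0.062, -0.002, 0.0]
contact_force: [0.7, 0.0, -1.5]
gripper_width: 0.271
```

Run:
```python
from h import *
wblob(lambda H,S,V:(H>95)&(H<125)&(S>110)&(V>90),12,save='pics/w27.png')
```

```text
tcp [ 476.9 -323.1   44.7] yaw -7.1
[376. 203.] [array([ 554.4, -329.4]), array([ 554.5, -329.5]), array([87.6, 89.4]), np.float32(44.8)]
[253. 175.] [array([ 481.4, -297.2]), array([ 480.3, -304.7]), array([42.4, 74.9]), np.float32(83.0)]
[155. 197.] [array([ 419.2, -306. ]), array([ 409.4, -311.5]), array([ 55. , 105.7]), np.float32(83.0)]
```

View pics/w27.png

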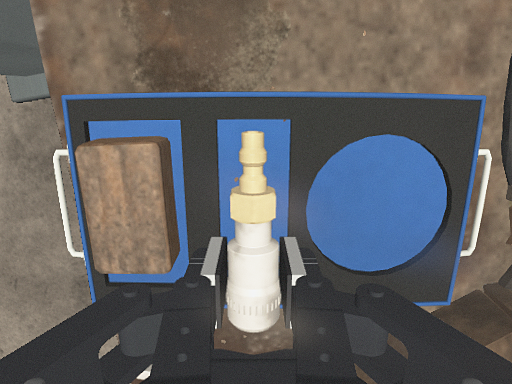

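{"name": "apply_moves", "arguments": {"moves": "0.05 -0.35 -0.4 0;0 0 -0.8 0;0 0 -0.3 0;0 0 0 0"}}

```text
clock: 27.85
tool_pos: [478.7, -325.0, 13.0]
orientation: [0.998, -0.06, -0.003, -0.002]
contact_force: [-1.1, -0.1, -1.3]
gripper_width: 0.273
```

Run:
```python
from h import *
wblob(lambda H,S,V:(H>95)&(H<125)&(S>110)&(V>90),12,save='pics/w28.png')
```

```text
tcp [ 478.7 -325.    13. ] yaw -6.8
[393. 217.] [array([ 554.7, -328.4]), array([ 554.8, -327.9]), array([86.9, 88. ]), np.float32(166.8)]
[251. 175.] [array([ 480.5, -293.5]), array([ 481.1, -298.6]), array([42.4, 62.6]), np.float32(83.1)]
[138. 181.] [array([ 423.8, -287.7]), array([ 410. , -306.1]), array([54.4, 95.1]), np.float32(83.2)]
```

View pics/w28.png

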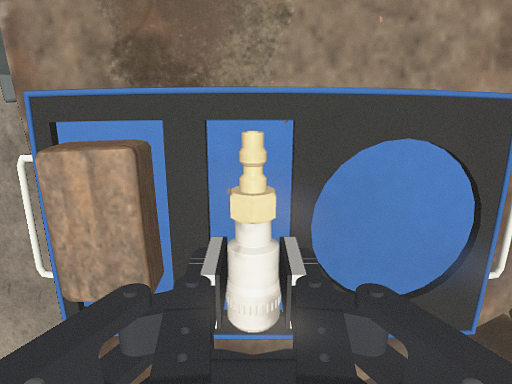

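{"name": "apply_moves", "arguments": {"moves": "-0.05 -0.22 0 0;0 0 -0.3 0;0 0 -0.35 0;0 0 0 0"}}

```text
clock: 28.23
tool_pos: [478.8, -331.2, 2.2]
orientation: [0.998, -0.06, -0.001, -0.001]
contact_force: [-0.3, 0.6, -1.1]
gripper_width: 0.279
```

{"name": "apply_moves", "arguments": {"moves": "-0.06 0.06 -0.22 0;0 0 0 0"}}

```text
clock: 28.4
tool_pos: [477.6, -329.9, -1.8]
orientation: [0.998, -0.06, -0.001, -0.001]
contact_force: [-0.0, 0.4, -0.5]
gripper_width: 0.275
```

{"name": "apply_moves", "arguments": {"moves": "0 0 -0.03 0;0 0 0 0;0 0 0 0;0 0 0 0;0 0 0.5 0;0 0 1 0;0 0 1 0;0 0 1 0;0 0 1 0;0 0 0 0", "hand": 0}}

```text
clock: 29.23
tool_pos: [481.2, -333.1, 95.2]
orientation: [0.998, -0.06, 0.004, 0.003]
contact_force: [0.8, -0.5, 1.0]
gripper_width: 0.497
```

Run:
```python
from h import *
wblob(lambda H,S,V:(V>170)&(S<130),25,amin=300,save='pics/w29.png')
```

```text
tcp [ 481.2 -333.1   95.2] yaw -6.9
[249. 179.] [array([ 479.5, -329.1]), array([ 483.9, -321.8]), array([31.2, 92.3]), np.float32(79.5)]
[479. 187.] [array([ 653.5, -350.3]), array([ 651.7, -349.4]), array([27. , 40.8]), np.float32(95.1)]
[494. 119.] [array([ 659.3, -299.9]), array([ 660.3, -299.5]), array([28. , 32.7]), np.float32(92.1)]
```

View pics/w29.png

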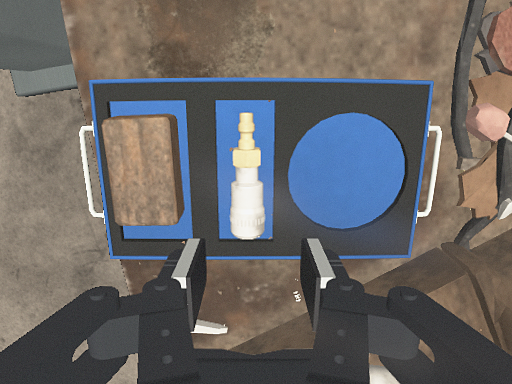

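Silver coupler is in its slot at (249,179) and the wooden block is undisturbed. Now the red disc.

{"name": "apply_moves", "arguments": {"moves": "-0.24 0.93 0 0;-0.24 0.93 0 0;-0.24 0.93 0 0;-0.24 0.93 0 0;-0.24 0.93 0 0;-0.24 0.93 0 0;-0.24 0.93 0 0;-0.24 0.93 0 0;-0.24 0.93 0 0;-0.24 0.93 0 0;0 0 -0.5 0;0 0 0 0", "hand": -0.1}}

```text
clock: 30.28
tool_pos: [428.8, -143.3, 76.2]
orientation: [0.998, -0.059, -0.002, -0.001]
contact_force: [-0.7, 0.1, 0.4]
gripper_width: 0.449
```

Run:
```python
from h import *
c=wdisc((433.5,-148)); print(np.round(c['s']['tool_pos'],1)); cv2.imwrite('pics/w30.png',c['color'])
```

```text
px [260.6 198.1] [array([ 434.7, -145.8]), array([ 434.6, -145.6]), array([17. , 17.1]), np.float32(40.0)]
[ 428.8 -143.3   76.2]
```

View pics/w30.png

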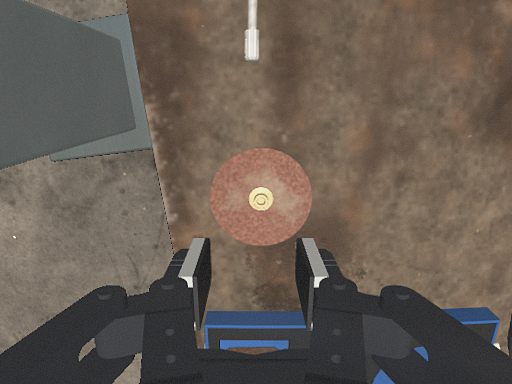

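{"name": "apply_moves", "arguments": {"moves": "0.28 -0.15 -1 0;0 0 -1 0;0 0 -1 0;0 0 -1 0;0 0 -0.3 0;0 0 0 0"}}

```text
clock: 30.83
tool_pos: [433.8, -147.2, -9.8]
orientation: [0.998, -0.061, -0.002, -0.001]
contact_force: [-0.4, 0.1, 0.2]
gripper_width: 0.449
```

Run:
```python
from h import *
c=wdisc((434.5,-146)); print(np.round(c['s']['tool_pos'],1)); cv2.imwrite('pics/w31.png',c['color'])
```

```text
px [252.8 242.5] [array([ 434.9, -144.9]), array([ 435.1, -145. ]), array([16.9, 17. ]), np.float32(173.2)]
[ 433.8 -147.2   -9.8]
```

{"name": "apply_moves", "arguments": {"moves": "0 0.1 -0.3 0;0 0 -0.15 0;0 0 0 0"}}

```text
clock: 31.13
tool_pos: [436.3, -145.8, -16.1]
orientation: [0.998, -0.06, 0.0, 0.0]
contact_force: [-0.9, 0.5, -0.1]
gripper_width: 0.451
```

{"name": "apply_moves", "arguments": {"moves": "-0.08 0.03 -0.25 0;0 0 0 0"}}

```text
clock: 31.3
tool_pos: [433.9, -144.8, -21.7]
orientation: [0.998, -0.06, -0.0, -0.0]
contact_force: [-0.5, -0.5, 0.1]
gripper_width: 0.448
```

{"name": "apply_moves", "arguments": {"moves": "0 0 0 0;0 0 0 0;0 0 0 0;0 0 0 0;0 0 0 0;0 0 0 0", "hand": -1, "grip_force": 40}}

```text
clock: 31.8
tool_pos: [434.6, -145.1, -21.1]
orientation: [0.998, -0.06, 0.0, 0.0]
contact_force: [-0.0, -0.1, 1.8]
gripper_width: 0.173
```

{"name": "apply_moves", "arguments": {"moves": "0 0 0.5 0;0 0 1 0;0 0 1 0;0 0 0.6 0;0 0 0 0"}}

```text
clock: 32.22
tool_pos: [436.9, -146.3, 44.5]
orientation: [0.998, -0.06, 0.003, 0.001]
contact_force: [0.9, -0.8, 0.7]
gripper_width: 0.177
```

Run:
```python
from h import *
c=grab('wrist'); cv2.imwrite('pics/w32.png',c['color']); s=grab('side'); cv2.imwrite('pics/s32.png',cv2.resize(s['color'][120:230,240:350],None,fx=5,fy=5))
```

```text
(no output)
```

View pics/w32.png

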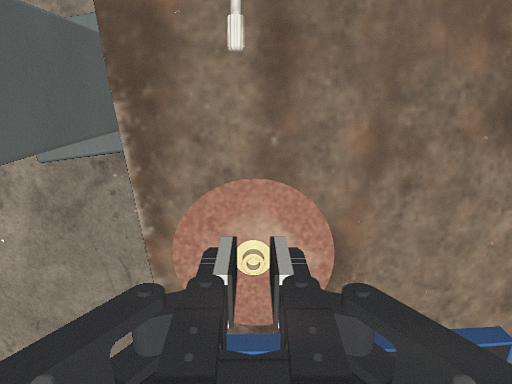

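View pics/s32.png

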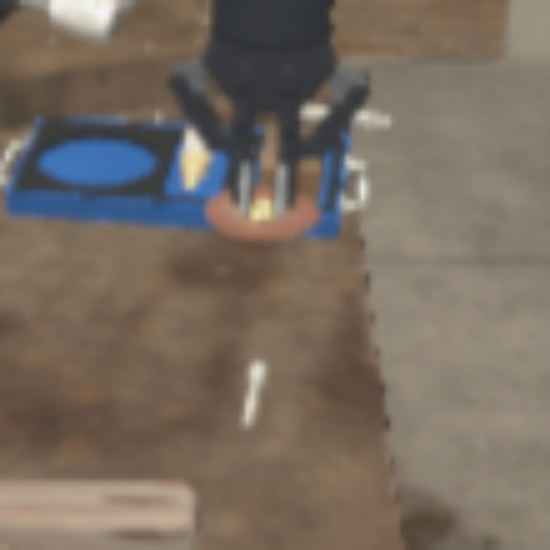

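{"name": "apply_moves", "arguments": {"moves": "0.3 -0.5 0.1 0;0.6 -0.93 0 0;0.6 -0.93 0 0;0.6 -0.93 0 0;0.6 -0.93 0 0;0.6 -0.93 0 0;0.6 -0.93 0 0;0.6 -0.93 0 0;0.6 -0.93 0 0;0.6 -0.93 0 0;0.3 -0.4 0 0;0 0 0 0"}}

```text
clock: 33.32
tool_pos: [554.2, -331.8, 40.2]
orientation: [0.998, -0.061, -0.001, -0.0]
contact_force: [0.4, -0.3, -0.4]
gripper_width: 0.177
```

Run:
```python
from h import *
wblob(lambda H,S,V:(H>95)&(H<125)&(S>110)&(V>90),12,save='pics/w33.png')
```

```text
tcp [ 554.2 -331.8   40.2] yaw -7.0
[249. 175.] [array([ 555.5, -304.3]), array([ 555. , -308.7]), array([47.8, 89.2]), np.float32(176.0)]
[123. 194.] [array([ 483.2, -305.7]), array([ 477.7, -318.8]), array([ 40.6, 103.5]), np.float32(83.0)]
[ 40. 209.] [array([ 421.2, -320.6]), array([ 409.3, -311.6]), array([ 50.8, 105.8]), np.float32(82.8)]
```

View pics/w33.png

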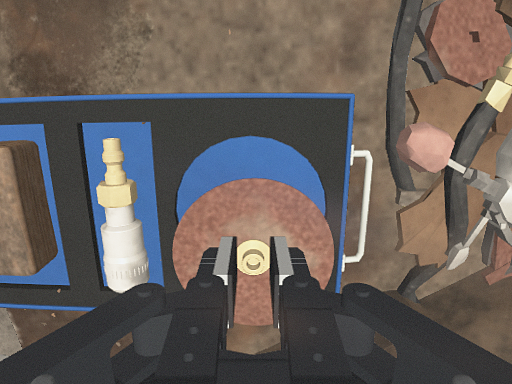

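{"name": "apply_moves", "arguments": {"moves": "0 0.1 -0.5 0;0 0 -0.8 0;0 0 -0.5 0;0 0 0 0"}}

```text
clock: 33.7
tool_pos: [551.2, -325.4, 2.1]
orientation: [0.998, -0.06, -0.003, -0.002]
contact_force: [-1.1, 1.2, -0.2]
gripper_width: 0.175
```

{"name": "apply_moves", "arguments": {"moves": "0.12 -0.15 0 0;0 0 0 0"}}

```text
clock: 33.87
tool_pos: [557.0, -331.5, 6.8]
orientation: [0.998, -0.06, 0.0, 0.0]
contact_force: [0.3, -0.4, 0.1]
gripper_width: 0.174
```

{"name": "apply_moves", "arguments": {"moves": "-0.08 0.05 -0.2 0;0 0 -0.15 0;0 0 0 0;0 0 0 0"}}

```text
clock: 34.2
tool_pos: [555.0, -330.3, -0.4]
orientation: [0.998, -0.06, -0.0, -0.0]
contact_force: [-0.4, -0.8, -0.1]
gripper_width: 0.176
```

{"name": "apply_moves", "arguments": {"moves": "-0.03 0.03 -0.2 0;0 0 -0.15 0;0 0 0 0;0 0 0 0"}}

```text
clock: 34.53
tool_pos: [554.1, -329.5, -7.9]
orientation: [0.998, -0.06, -0.0, -0.0]
contact_force: [0.7, 0.2, -0.2]
gripper_width: 0.178
```

Run:
```python
from h import *
c=grab('wrist'); cv2.imwrite('pics/w34.png',c['color']); print(c['s']['tool_pos'])
```

```text
[ 554.13905275 -329.54393681   -7.94014315]
```

View pics/w34.png

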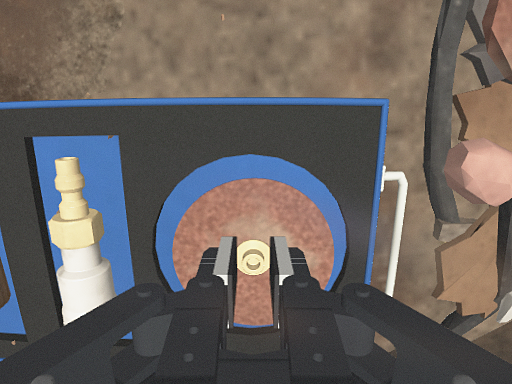

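Run:
```python
from h import *
c=grab('wrist')
print(cast(c,[(250,155),(157,245),(346,245)],12).round(1)); print(cast(c,[(252,178),(172,250),(333,250)],17).round(1))
```

```text
[[ 559.3 -285.8   12. ]
 [ 510.5 -322.8   12. ]
 [ 598.9 -333.5   12. ]]
[[ 559.1 -294.9   17. ]
 [ 518.7 -324.    17. ]
 [ 591.7 -332.8   17. ]]
```

{"name": "apply_moves", "arguments": {"moves": "0 0 -0.02 0;0 0 0 0;0 0 0 0;0 0 0 0;0 0 0 0", "hand": -0.2}}

```text
clock: 35.05
tool_pos: [554.6, -329.8, -7.7]
orientation: [0.998, -0.06, 0.0, 0.0]
contact_force: [0.0, 0.4, 0.0]
gripper_width: 0.398
```

{"name": "apply_moves", "arguments": {"moves": "0 0 0.3 0;0 0 0.8 0;0 0 1 0;0 0 1 0;0 0 1 0;0 0 0 0;0 0 0 0"}}

```text
clock: 35.63
tool_pos: [555.9, -330.8, 76.7]
orientation: [0.998, -0.06, 0.002, 0.001]
contact_force: [0.5, -0.4, 0.3]
gripper_width: 0.401
```

Run:
```python
from h import *
c=wdisc((554,-330),z=21); cv2.imwrite('pics/w35.png',c['color']); print(c['s']['tool_pos'])
```

```text
px [256.3 194.4] [array([ 559.1, -328.4]), array([ 558.5, -327.4]), array([22.5, 25.3]), np.float32(83.9)]
[ 555.90768589 -330.84009754   76.70383047]
```

View pics/w35.png

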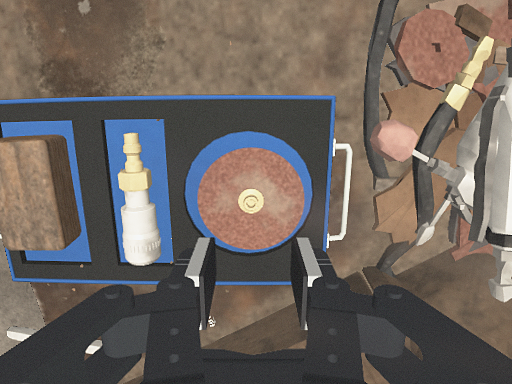

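Run:
```python
from h import *
def circ(w):
    A=np.c_[2*w,np.ones(len(w))]; s=np.linalg.lstsq(A,(w**2).sum(1),rcond=None)[0]; return s[:2].round(1), round(float(np.sqrt(s[2]+s[:2]@s[:2])),1)
c=grab('wrist'); hsv=cv2.cvtColor(c['color'],cv2.COLOR_BGR2HSV).astype(int); H,S,V=hsv[...,0],hsv[...,1],hsv[...,2]
red=((H<12)&(S>60)&(V>90)).astype(np.uint8); blue=((H>95)&(H<125)&(S>110)&(V>90)).astype(np.uint8)
roi=np.zeros_like(red); roi[125:262,180:318]=1
k=blobs(cv2.morphologyEx(red*roi,cv2.MORPH_OPEN,np.ones((3,3),np.uint8)))[0].reshape(-1,2); k=cv2.convexHull(k).reshape(-1,2)
for z in (14,16): print('disc',circ(cast(c,k.astype(float),z)[:,:2]),z)
b=blobs(blue*roi)
b=b[0].reshape(-1,2); hb=cv2.convexHull(b).reshape(-1,2); hb=hb[hb[:,1]<225]; w=cast(c,hb.astype(float),12)[:,:2]; print('cut',circ(w))
x=c['color'][115:275,170:330]; cv2.imwrite('pics/w36.png',cv2.resize(x,None,fx=3.7,fy=3.7,interpolation=cv2.INTER_CUBIC))
```

```text
disc (array([ 555.4, -332.9]), 37.2) 14
disc (array([ 555.4, -332.3]), 36.8) 16
cut (array([ 553.9, -329.1]), 44.8)
```

View pics/w36.png

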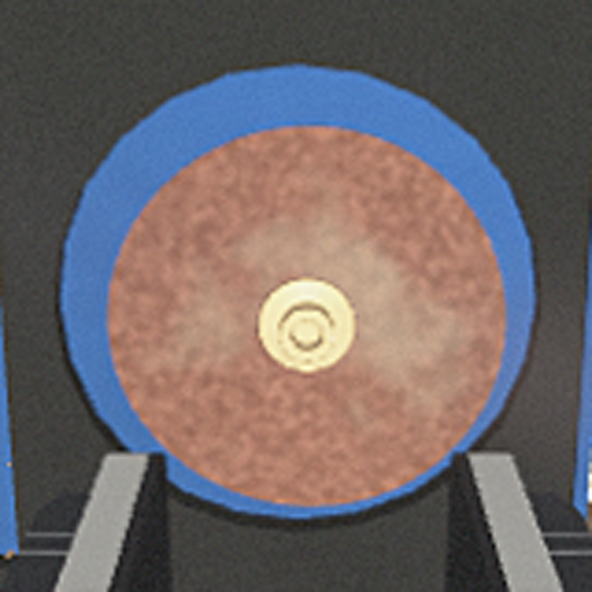

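Red disc lies flat, with blue floor visible all round and about 3.5 mm off centre. Now I'll move the arm to the middle and check everything from above.

{"name": "apply_moves", "arguments": {"moves": "0 0 1 0;0 0 1 0;-0.6 0.9 0.5 0;-0.6 0.9 0.5 0;-0.6 0.9 0.3 0;-0.6 0.9 0.3 0;-0.6 0.9 0.3 0;-0.6 0.9 0 0;-0.6 0.9 0 0;-0.6 0.9 0 0;-0.6 0.9 0 0;-0.6 0.9 0 0"}}

```text
clock: 36.73
tool_pos: [432.8, -148.4, 150.2]
orientation: [0.998, -0.06, -0.002, -0.001]
contact_force: [0.4, -0.1, -0.9]
gripper_width: 0.398
```

{"name": "apply_moves", "arguments": {"moves": "-0.6 0.9 0 0;-0.6 0.9 0 0;-0.6 0.9 0 0;-0.6 0.9 0 0;0 0.5 0 0;0 0 0 0"}}

```text
clock: 37.23
tool_pos: [385.7, -66.2, 151.0]
orientation: [0.998, -0.059, -0.001, -0.001]
contact_force: [1.9, -0.1, -0.4]
gripper_width: 0.398
```

```bash
cat > fin.py <<'E'
from h import *
c=grab('top'); im=c['color']; hsv=cv2.cvtColor(im,cv2.COLOR_BGR2HSV); H,S,V=[a.astype(int) for a in cv2.split(hsv)]
cv2.imwrite('pics/tend.png',im)
a=cv2.resize(im[155:265,100:172],None,fx=5,fy=5,interpolation=cv2.INTER_CUBIC); b=cv2.resize(im[150:260,342:414],None,fx=5,fy=5,interpolation=cv2.INTER_CUBIC)
cv2.imwrite('pics/tendc.png',np.hstack([a,b]))
def tf(p,o,yaw):
    d=np.array(p)-o; t=np.radians(yaw); return (np.array([[np.cos(t),np.sin(t)],[-np.sin(t),np.cos(t)]])@d).round(1)
yg=-2.5; og=np.array([556.4,337.5])-64*np.array([np.cos(np.radians(yg)),np.sin(np.radians(yg))])
yb=-6.9; ob=np.array([552.6,-329.5])-64*np.array([np.cos(np.radians(yb)),np.sin(np.radians(yb))])
def m(n,mask,z,roi,o=None,yaw=0,amin=8):
    mm=np.zeros(mask.shape,np.uint8); x0,y0,x1,y1=roi; mm[y0:y1,x0:x1]=mask[y0:y1,x0:x1]
    mm=cv2.morphologyEx(mm,cv2.MORPH_CLOSE,np.ones((3,3),np.uint8))
    bl=blobs(mm,amin)
    if not bl: print(n,'none'); return
    cen,rc,sz,a=desc(c,bl[0],z); print(n,'world',rc.round(1),np.round(sz,1),'ang',round(float(a)-90-yaw,1),'tray' if o is not None else '',tf(rc,o,yaw) if o is not None else '')
m('grey',(V>225)&(H<60)&(S<160),21,(125,175,150,200),og,yg)
m('brass',(V>180)&(H<40),28,(112,205,160,226),og,yg)
m('redblock',(H<14)&(S>70)&(V>140),39,(110,226,160,256),og,yg)
m('reddisc',(H<15)&(V>150),16,(362,165,400,202),ob,yb)
m('silver',((V>180)&(S<110)),28,(358,202,402,218),ob,yb)
m('wood',(H<22)&(S>60)&(V>120),42,(358,222,398,248),ob,yb)
m('burr',(V>185)&(S<70),5,(250,217,285,237))
m('spanner',(V>190)&(S<60),3,(255,138,305,158))
E
python3 fin.py
```

```text
grey world [554.7 333.2] [17.1 18.1] ang -43.1 tray [62.5 -4.4]
brass world [479.7 340.8] [21.6 89.8] ang 0.8 tray [-12.8  -0. ]
redblock world [413.  340.6] [32.8 87.6] ang -1.7 tray [-79.4  -3.2]
reddisc world [ 552.7 -332.7] [70.5 72. ] ang 49.2 tray [64.5 -3.2]
silver world [ 476.5 -319.2] [24.4 90.8] ang 1.9 tray [-12.8   1. ]
wood world [ 407.7 -301.4] [43.2 75.9] ang 2.3 tray [-83.3  10.4]
burr world [440.7 -26.1] [51.6 73.2] ang -1.7  
spanner world [662.  -59.9] [ 15.7 111.7] ang 7.7
```

View pics/tend.png

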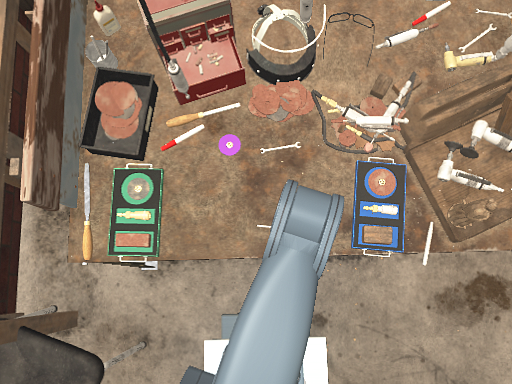

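View pics/tendc.png

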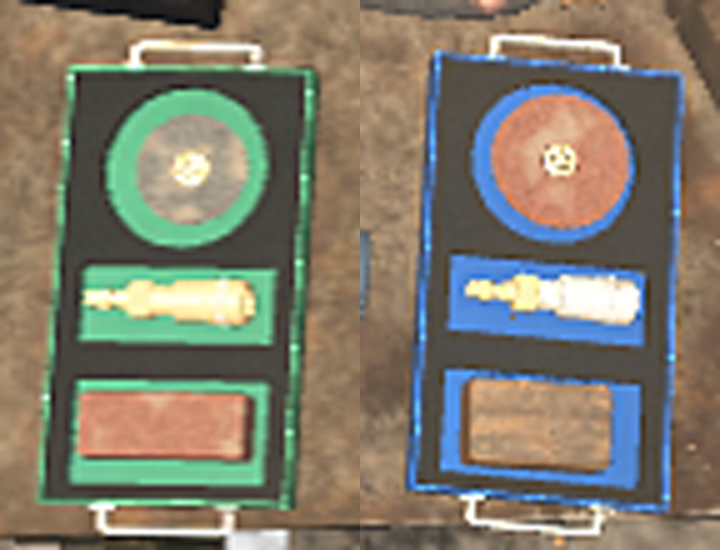

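```bash
python3 -c "
from cell import arm
print(arm.job_done())"
```

```text
the job is handed in; nothing more can be done
None
```

Both kits are made up and the job was handed in at about 37 s of the allowed 112 s. The green tray holds the dark grey disc, brass coupler and red block. The blue tray holds the red-brown disc, silver coupler and its original wooden block.

**Last check (top view, in each tray's own frame):** all six parts are inside the judged limits in x and y, and the couplers and blocks in turn as well.

| Part | x, y (mm) |
|---|---|
| Grey disc | 62.5, -4.4 |
| Brass coupler | -12.8, 0.0 |
| Red block | -79.4, -3.2 |
| Red disc | 64.5, -3.2 |
| Silver coupler | -12.8, 1.0 |
| Wooden block (not moved) | -83.3, 10.4 |

Heights and tilt were not measured directly. I judged each part flat by eye from the wrist camera after releasing it.

**Burr and spanner:** the spanner measured the same as at the start. The arm partly hid the burr in the last picture, so its final position could not be measured. Earlier wrist views showed it lying undisturbed, and the arm never went close to it.

**What disagreed or went wrong:**
- **Finger length:** the real fingertips sit about 27 mm behind the stated TCP. My first grip on the grey disc closed on nothing because of this. I confirmed it from the wrist and side views and a light touch (11.5 N) on the disc plate, then used that offset for every part.
- **Cameras:** the top and wrist cameras differ by about 2–3 mm. I used the wrist view for the final alignment.
- **Arm:** it settled a few mm off commanded positions, which I corrected from the measured pose.

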